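# Swap the table set and the baking set

### The arm

A 6-joint arm with a two-finger parallel gripper is mounted at the origin on a cart in front of the work surface, level with it; the furniture and walls round the work are solid. World frame = base frame: x ahead of the robot, y to its left, z up, the work surface at z = 0. Lengths are in m, angles in rad, forces in N, time in s.
With the tool pointing down it reaches from about 0.35 to 0.775 m from the base axis. Payload 7.3 kg.
Tool frame: the origin (TCP) lies midway between the tips of the shut fingers; the grasp point (between the pads) lies 19 mm behind it (robot.tcp_to_grasp is the distance from the TCP to the grasp point, in m); z points along the fingers, y is the line along which they close (so a half turn about z gives the same grasp; the last joint's range is limited). The gripper opens to 92 mm and grips with 3 to 60 N. Pads are 19 mm wide; open, the fingers measure 130 mm over their backs; the gripper's body (75 mm by 190 mm) begins 47 mm behind the grasp point.
Start: joints at [1.083, 0.342, 1.524, -0, 1.275, -0.146], TCP at [0.176, 0.495, 0.227] pointing down, gripper open.
Joint ranges: [-2.53, 2.53], [-0.77, 2.02], [0.04, 2.7], [-1, 4.14], [0.28, 2.66], [-3.11, 3.11]. Speed limits (rad/s): [2.57, 2.57, 3.14, 3.14, 3.14, 3.14].

### API

Orientations are given as [roll, pitch, yaw] about the fixed x, y, z axes, in that order (R = Rz(yaw) Ry(pitch) Rx(roll)).
In Python, from cell import readout, cams, ticket, robot gives the robot as it stands. The module is installed in compiled form; this text tells all that it offers.
- The arm moves only by the tool jog_arm, never from a script. Its argument "plan" is a list of rows, each a list of 5 numbers: the shift along the world's x, y, z each as a share of 0.08 m, from -1 to 1, then the turn about the world's z as a share of 90 degrees, from -1 to 1, then the opening, from -1 (shut) to 1 (fully open). A call has 1 to 12 rows; each row is the pose to reach, as a shift and turn from the pose commanded when the call began; what a row does not reach only later rows make up. A row lasts 1/10 s, in which the tool goes at most 50 mm and 8.59 degrees, less where a joint would pass 70% of its speed; a pose out of reach is approached as far as the arm can. A call with a number of a shift or a turn outside -1 to 1 is refused whole. A call with a gripper value outside its range is refused whole. The fingers move at their own pace and stop on an object; "squeeze" is the grip in N (left out, the last holds). Time passes only in rows, so rows that repeat a pose let the fingers close. It gives the time, the measured TCP pose, the force, the opening and the grip force at its end, in the units of the state.
- readout.observe(): the state, without advancing time (a new reading comes with each control period).
- cams.read_camera(name): name is "scene" or "top" or "wrist"; returns the picture (400x640x3 uint8, blue, green, red); there is no depth.
- cams.calibration(name): a dict with "K" (3x3 intrinsics, pixels), "world_from_camera" (4x4, takes a point from camera to world coordinates). Camera axes: x right, y down, z forward; pixel columns grow to the right and rows downward; lengths in m; the calibration is good to about 2 mm. A picture is of the moment at which its call begins: read the wrist's pose just before it. calibration takes no time and is no camera call; for the wrist camera it gives the pose at the moment of the call.
- ticket.hand_in(): hands the job in; it is judged then, once.
The state is a dict: "time": time; "qpos": joint angles; "qvel": joint speeds; "joint_efforts": joint torques, N m; "tool_pos": TCP position; "tool_rot": TCP orientation; "contact_force": force on the tool from outside, world axes, zero at the start; "torque": the same for the moment, N m; "opening": finger opening in m; "grip_force": force on a finger pad.
Only numpy, scipy, OpenCV 4.12 (cv2) and the standard library are available. Lean on these libraries where they do the work, as an engineer would, in place of code of your own. Each camera call takes 0.05 s, during which the arm holds its last target. There are 200 camera calls.

### The job

The two condiment sets were put back on each other's places: swap them, so that the salt mill and the pepper shaker stand on the rimmed tray with the handles, and the honey jar and the spice jar on the plain flat board. The mill and the honey jar belong on the larger cork discs, the shaker and the spice jar on the smaller ones, each upright in the middle of its disc. Both places are full, so park things on the empty white trivet as you need; do not tip anything over.

Things in the scene. Friction and masses are not known exactly. Their poses are not given: they have to be found in the camera images.
- mill: turned wooden salt mill, the tallest of the four: 150 mm high, 58 mm diameter at the foot. The rounded wooden head (109 to 139 mm above the foot, 50 mm diameter at 112 to 130 mm, does not turn) is the place to grip from above; a knob of 12 mm on top. Origin: centre of its underside, z up the axis of the thing. Starts on the flat board.
- shaker: small grey and clear pepper shaker with a domed perforated top: 90 mm high, 44 mm diameter at 30 mm, tapering to a straight neck of 37 mm between 50 and 72 mm (grip there). Origin: centre of its underside, z up the axis of the thing. Starts on the flat board.
- honey: honey jar, clear with amber contents and a flat black lid: 94 mm high, about 61 mm body diameter, lid 63 mm. Origin: centre of its underside, z up the axis of the thing. Starts on the rimmed tray.
- spice: slim glass spice jar with a red cap: 106 mm high, 42 mm body diameter, cap 45 mm (upper 21 mm). Origin: centre of its underside, z up the axis of the thing. Starts on the rimmed tray.
- tray_large_disc: larger cork disc, 80 mm diameter, 2 mm thick, fixed on the tray floor 8 mm above the worktop. The tray: wooden serving tray, 120 x 240 mm, with a raised rim (20 mm above the worktop) and a steel loop handle (to 38 mm) at each short end; fixed. Origin: centre of its underside. y axis: along the length of what it lies on, where the two discs are 130 mm apart; which end has the larger varies.
- tray_small_disc: smaller cork disc, 56 mm diameter, 2 mm thick, fixed on the same rimmed tray, 8 mm above the worktop. Origin: centre of its underside. y axis: along the length of what it lies on, where the two discs are 130 mm apart; which end has the larger varies.
- board_large_disc: larger cork disc, 80 mm diameter, 2 mm thick, fixed on top of the flat board 18 mm above the worktop. The board: plain flat wooden board, 120 x 240 mm, no rim, no handles; fixed. Origin: centre of its underside. y axis: along the length of what it lies on, where the two discs are 130 mm apart; which end has the larger varies.
- board_small_disc: smaller cork disc, 56 mm diameter, 2 mm thick, fixed on the same flat board, 18 mm above the worktop. Origin: centre of its underside. y axis: along the length of what it lies on, where the two discs are 130 mm apart; which end has the larger varies.
- trivet: empty square trivet of white ceramic, 94 x 94 mm, top 8 mm above the worktop, fixed: the free spot to park a thing on. Origin: centre of its underside, on the worktop. (Behind all these places stands a microwave oven, 265 mm high, front face at x = 0.60 between y = -0.20 and 0.32: carry things in front of it, not in an arc through it.)
Mind the look-alikes: they are no part of the job. Leave any blue or turquoise look-alike of the honey alone.

How it is judged:
By the outcome, as a careful person would: the job done as asked, in the order asked, and still so for the second after the job is handed in, with the robot touching nothing.
It also fails if it takes over 144 s, if anything falls off the work surface, if the arm or the gripper's body presses on something with over 40 N, if the wrist force passes 120 N, or if a joint passes its speed limit or range.

## Working session

There is one attempt and no reset: what is moved stays moved. The work goes in short steps, Python scripts to look and compute and a tool call to move; the robot and the scene stay as the last step left them, time stands still between calls to the robot, and variables do not carry over. Pictures are saved under pics/ and viewed, at most 14 in all, crops included, and the job is handed in when it is done.

Besides the shell and the picture viewer there is one more tool, called after ">>>" by a JSON object that holds its "name" and its "arguments", one argument or row to a line. jog_arm: Moves the arm, as the interface text tells. Shift numbers are shares of 0.08 m and turn numbers shares of 90 degrees, none past 1 either way. Its arguments: {"type":"object","properties":{"plan":{"type":"array"},"squeeze":{"type":"number"}},"required":["plan"]}

```bash
mkdir -p pics
cat > h.py <<'E'
import numpy as np,cv2
from cell import readout,cams,ticket,robot
def ray(c,u,v,z):
    K=np.array(c["K"]);T=np.array(c["world_from_camera"])
    d=T[:3,:3]@np.linalg.solve(K,[u,v,1]);o=T[:3,3]
    return o+d*(z-o[2])/d[2]
def proj(c,p):
    K=np.array(c["K"]);T=np.linalg.inv(np.array(c["world_from_camera"]))
    q=K@(T[:3,:3]@np.array(p)+T[:3,3]);return q[:2]/q[2]
E
python3 - <<'E'
from h import *
for n in("top","scene"):
    cv2.imwrite(f"pics/{n}0.png",cams.read_camera(n))
    c=cams.calibration(n);print(n,np.round(c["K"],1).tolist(),np.round(c["world_from_camera"],3).tolist())
print(readout.observe())
E
```

```text
top [[365.0, 0.0, 324.3], [0.0, 365.0, 195.1], [0.0, 0.0, 1.0]] [[-0.184, -0.884, 0.43, 0.08], [-0.983, 0.17, -0.072, 0.117], [-0.009, -0.435, -0.9, 0.982], [0.0, 0.0, 0.0, 1.0]]
scene [[467.1, 0.0, 316.3], [0.0, 467.1, 196.4], [0.0, 0.0, 1.0]] [[-0.883, -0.228, 0.41, -0.097], [-0.469, 0.404, -0.785, 1.179], [0.013, -0.886, -0.464, 0.749], [0.0, 0.0, 0.0, 1.0]]
{'time': 0.1, 'qpos': array([ 1.08301892e+00,  3.42616586e-01,  1.52491053e+00, -3.68148484e-05,
        1.27540925e+00, -1.46001611e-01]), 'qvel': array([-1.18253335e-03, -6.35364199e-04, -1.76992103e-03,  5.76010529e-05,
        5.27801684e-04, -7.23626652e-05]), 'joint_efforts': array([ 1.62165838e-03, -4.32005560e+01, -2.44694889e+01,  7.18976394e-02,
        5.26183995e-02, -5.27285795e-05]), 'tool_pos': array([0.17577792, 0.4943138 , 0.22613722]), 'tool_rot': array([-3.14025812e+00, -1.60655969e-04,  2.79982749e+00]), 'contact_force': array([-0.56350251, -0.17780424,  0.17726632]), 'torque': array([ 0.038205  ,  0.01325262, -0.03485612]), 'grip_force': 0.0, 'opening': 0.09194641270918993}
```

View pics/top0.png

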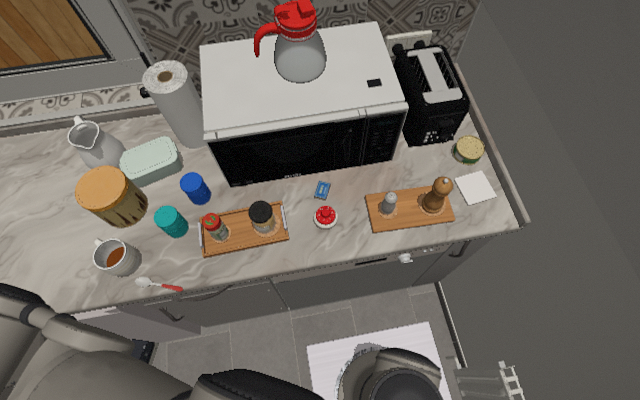

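View pics/scene0.png

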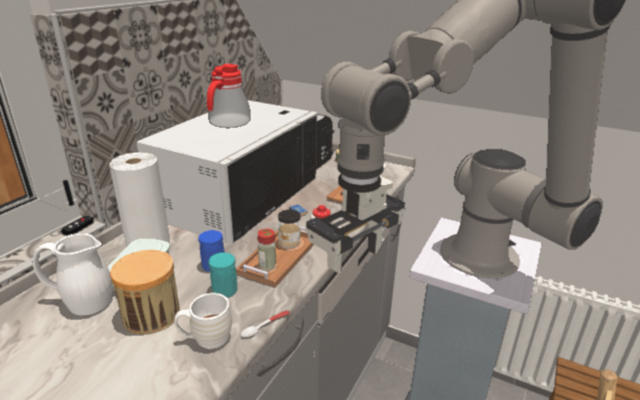

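Run:
```python
from h import *
im=cv2.imread("pics/top0.png")
a=im[185:265,190:300];b=im[165:245,360:500]
cv2.imwrite("pics/c1.png",cv2.resize(a,None,fx=7,fy=7,interpolation=cv2.INTER_CUBIC))
cv2.imwrite("pics/c2.png",cv2.resize(b,None,fx=5.7,fy=5.7,interpolation=cv2.INTER_CUBIC))
c=cams.calibration("top")
hsv=cv2.cvtColor(im,cv2.COLOR_BGR2HSV)
m=cv2.inRange(hsv,(5,90,80),(20,255,255));m[:180]=0;m[270:]=0;m[:,:195]=0
m=cv2.morphologyEx(m,cv2.MORPH_CLOSE,np.ones((3,3)))
for k in cv2.findContours(m,0,2)[0]:
    if cv2.contourArea(k)>300:
        print(cv2.contourArea(k),cv2.boundingRect(k),cv2.approxPolyDP(cv2.convexHull(k),4,True)[:,0].tolist())
for n,u,v,z in[("spicecap",212,219,.114),("honeylid",261,211,.1),("shaker",389,197,.11),("mill",441,182,.168),("triv",476.5,188,.008)]:print(n,ray(c,u,v,z).round(3))
```

```text
2856.0 (199, 201, 90, 57) [[281, 201], [288, 239], [202, 255], [200, 217]]
2865.5 (365, 180, 90, 53) [[451, 181], [454, 220], [373, 232], [365, 195]]
spicecap [0.481 0.343 0.114]
honeylid [0.486 0.218 0.1  ]
shaker [ 0.458 -0.12   0.11 ]
mill [ 0.449 -0.243  0.168]
triv [ 0.482 -0.411  0.008]
```

View pics/c1.png

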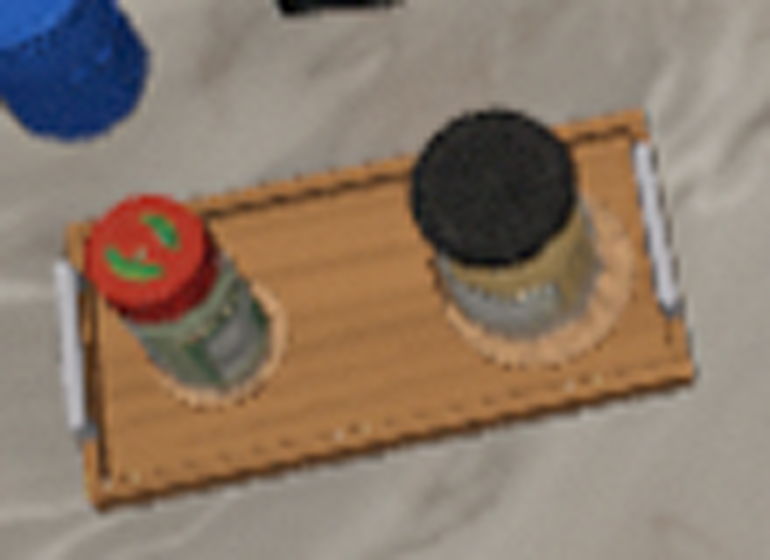

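View pics/c2.png

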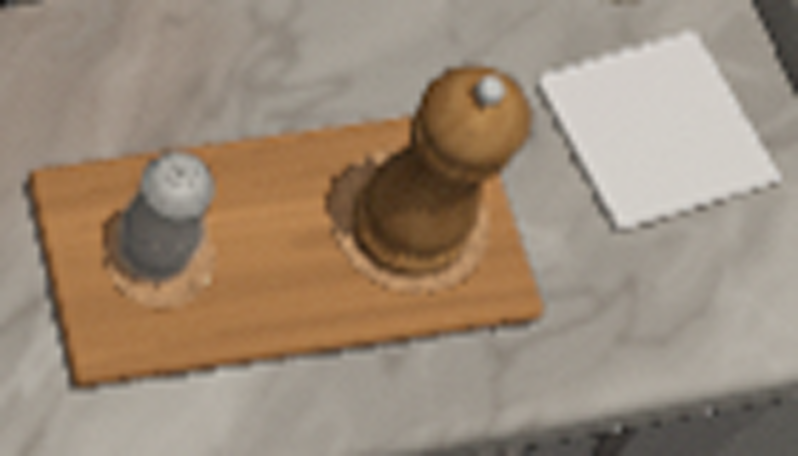

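c1 shows the red spice cap at crop (150,252), i.e. image (211,221), on the small disc at the left, and the black honey lid at (495,187), i.e. image (261,212), on the large disc at the right. The only honey look-alikes are the blue jar (195,188) and the turquoise one (171,221); neither has amber contents and a black lid, so I leave them alone. c2 shows the shaker top at (178,185), the mill knob at (489,90) and the empty trivet centred at (660,130).

Run:
```python
from h import *
c=cams.calibration("top")
A=lambda x,y:(190+x/7-.4,185+y/7-.4)
B=lambda x,y:(360+x/5.7-.4,165+y/5.7-.4)
def P(n,uv,z):
    p=ray(c,*uv,z);print(n,p.round(4)[:2]);return p[:2]
P("spice",A(150,252),.116);P("honey",A(495,187),.104);P("shaker",B(178,183),.108);P("mill",B(489,90),.167)
print("tray");T=[P("",A(*q),.02) for q in[(70,222),(645,110),(692,372),(98,500)]]
print("board");Q=[P("",B(*q),.018) for q in[(33,172),(540,313),(75,378)]]
print("triv");V=[P("",B(*q),.008) for q in[(540,77),(692,33),(780,183),(622,228)]]
for X in(T,V):print(np.mean(X,0).round(4))
print("tray c,dir",(T[1]+T[2]-T[0]-T[3])/2);print("board c",(Q[0]+Q[1])/2,"dir",Q[1]-Q[2])
# discs
print("tray large disc L/R/bottom", P("",A(440,285),.01),P("",A(632,250),.01),P("",A(540,365),.01))
print("board large", P("",B(328,205),.02),P("",B(490,215),.02),P("",B(420,291),.02))
```

```text
spice [0.4765 0.3449]
honey [0.4841 0.2195]
shaker [ 0.459  -0.1258]
mill [ 0.4516 -0.2562]
tray
 [0.54   0.4018]
 [0.5457 0.1642]
 [0.4285 0.1613]
 [0.42   0.3954]
board
 [ 0.5182 -0.0793]
 [ 0.3949 -0.3083]
 [ 0.4049 -0.0734]
triv
 [ 0.5266 -0.358 ]
 [ 0.5368 -0.4466]
 [ 0.4439 -0.4583]
 [ 0.4349 -0.3695]
[0.4835 0.2807]
[ 0.4855 -0.4081]
tray c,dir [ 0.00713223 -0.23586727]
board c [ 0.45653115 -0.19377685] dir [-0.01000498 -0.23492078]
 [0.4883 0.2573]
 [0.4888 0.1784]
 [0.4465 0.2213]
tray large disc L/R/bottom [0.48829758 0.25730943] [0.48879731 0.17841445] [0.4465085 0.2212624]
 [ 0.4708 -0.2217]
 [ 0.45   -0.3006]
 [ 0.4167 -0.2528]
board large [ 0.47081957 -0.22172767] [ 0.44999098 -0.30056866] [ 0.41669781 -0.25281173]
```

>>> {"name": "jog_arm", "arguments": {
  "plan": [
    [0.5,-0.4,0.35,-0.2,1],
    [1,-0.8,0.7,-0.39,1],
    [1,-0.8,0.7,-0.39,1],
    [1,-0.8,0.7,-0.39,1],
    [1,-0.8,0.7,-0.39,1]
  ]
}}

```text
time: 0.6
tool_pos: [0.2564, 0.4302, 0.2827]
tool_rot: [-3.142, -0.0, 2.184]
contact_force: [0.7, 0.2, -0.0]
opening: 0.0915
grip_force: 0.0
```

>>> {"name": "jog_arm", "arguments": {
  "plan": [
    [0.5,-0.4,0,-0.2,1],
    [1,-0.8,0,-0.39,1],
    [1,-0.8,0,-0.39,1],
    [1,-0.8,0,-0.39,1],
    [1,-0.8,0,-0.39,1]
  ]
}}

```text
time: 1.1
tool_pos: [0.3358, 0.3665, 0.2821]
tool_rot: [-3.141, 0.001, 1.576]
contact_force: [-0.6, -0.5, -0.6]
opening: 0.0918
grip_force: 0.0
```

>>> {"name": "jog_arm", "arguments": {
  "plan": [
    [0.35,-0.4,0,0,1],
    [0.7,-0.8,0,0,1],
    [0.7,-0.8,0,0,1],
    [0.7,-0.8,0,0,1]
  ]
}}

```text
time: 1.5
tool_pos: [0.3918, 0.3026, 0.2824]
tool_rot: [-3.141, 0.0, 1.578]
contact_force: [-0.7, 0.5, -0.1]
opening: 0.0915
grip_force: 0.0
```

Run:
```python
from h import *
s=readout.observe();print(s["time"],s["tool_pos"],s["tool_rot"],s["qpos"])
cv2.imwrite("pics/w1.png",cams.read_camera("wrist"))
c=cams.calibration("wrist");print(np.round(c["K"],1).tolist(),np.round(c["world_from_camera"],3).tolist())
```

```text
1.5 [0.3918189  0.30258896 0.28236912] [-3.14066494e+00  1.14456240e-04  1.57783771e+00] [5.02434600e-01 2.47661117e-01 1.50175714e+00 3.45764469e-04
 1.39304500e+00 4.95331986e-01]
[[339.1, 0.0, 318.4], [0.0, 339.1, 201.9], [0.0, 0.0, 1.0]] [[1.0, 0.006, 0.002, 0.39], [0.006, -0.959, -0.284, 0.378], [0.0, 0.284, -0.959, 0.441], [0.0, 0.0, 0.0, 1.0]]
```

View pics/w1.png

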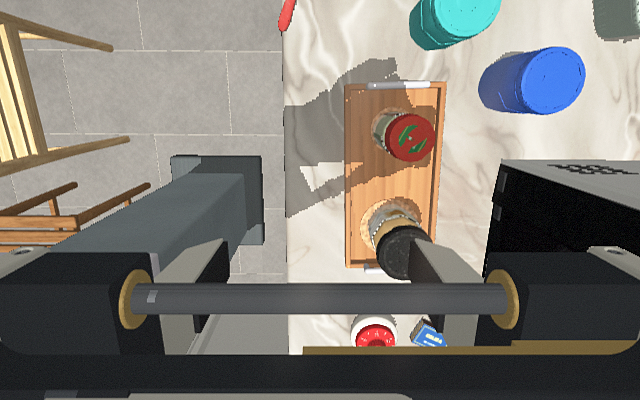

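w1 shows the tray, its outline spanning about (345–447, 82–270), the spice cap at (411,137), the honey lid at (403,251), and parts of the cork discs.

```bash
cat >> h.py <<'E'
def blob(im,lo,hi,box,op=3):
    x0,y0,x1,y1=box
    m=np.zeros(im.shape[:2],np.uint8)
    m[y0:y1,x0:x1]=cv2.inRange(cv2.cvtColor(im,cv2.COLOR_BGR2HSV),lo,hi)[y0:y1,x0:x1]
    m=cv2.morphologyEx(m,cv2.MORPH_OPEN,np.ones((op,op)))
    k=max(cv2.findContours(m,0,2)[0],key=cv2.contourArea)
    return cv2.convexHull(k)[:,0],k
def world(c,pts,z): return np.array([ray(c,u,v,z)[:2] for u,v in pts])
def circ(p):
    A=np.c_[2*p,np.ones(len(p))];s=np.linalg.lstsq(A,(p**2).sum(1),rcond=None)[0]
    return s[:2].round(4),round(float(np.sqrt(s[2]+s[:2]@s[:2])),4)
E
python3 - <<'E'
from h import *
im=cv2.imread("pics/w1.png");c=cams.calibration("wrist")
h,k=blob(im,(0,0,0),(180,255,60),(365,205,445,285));print("honey",circ(world(c,h,.104)),len(h),cv2.minEnclosingCircle(h))
h,k=blob(im,(165,120,40),(180,255,255),(375,95,445,175));h2,_=blob(im,(0,120,40),(6,255,255),(375,95,445,175));print("spice",circ(world(c,h,.116)),circ(world(c,h2,.116)))
h,k=blob(im,(5,60,60),(22,200,255),(340,75,455,280))
print(cv2.boxPoints(cv2.minAreaRect(h)).round(1).tolist());w=world(c,h,.02);r=cv2.minAreaRect((w*1000).astype(np.float32));print("tray",r)
for u in((345,83),(447,83),(440,268),(346,268)):print(ray(c,*u,.02).round(4))
cv2.imwrite("pics/w1c.png",cv2.resize(im[70:290,330:460],None,fx=2.7,fy=2.7,interpolation=cv2.INTER_CUBIC))
E
```

```text
honey (array([0.5098, 0.2121]), 0.0266) 14 ((425.5, 261.0), 25.519699096679688)Traceback (most recent call last):
  File "<stdin>", line 4, in <module>
  File "h.py", line 15, in blob
    k=max(cv2.findContours(m,0,2)[0],key=cv2.contourArea)
ValueError: max() iterable argument is empty
```

Run:
```python
from h import *
im=cv2.imread("pics/w1.png");c=cams.calibration("wrist")
h,k=blob(im,(0,0,0),(180,255,60),(365,205,412,285));h=k[:,0];h=h[h[:,0]<405];w=world(c,h,.104);print("honey",circ(w),len(h))
h,k=blob(im,(0,110,30),(10,255,255),(375,95,445,175));print("spice",circ(world(c,h,.116)))
for u in((345,83),(447,83),(440,268),(346,268)):print(ray(c,*u,.02).round(4))
cv2.imwrite("pics/w1c.png",cv2.resize(im[70:290,330:460],None,fx=2.7,fy=2.7,interpolation=cv2.INTER_CUBIC))
```

```text
honey (array([0.4715, 0.2324]), 0.0146) 62
spice (array([0.4773, 0.3459]), 0.0233)
[0.4217 0.3993 0.02  ]
[0.5414 0.4001 0.02  ]
[0.5591 0.16   0.02  ]
[0.43   0.1593 0.02  ]
```

View pics/w1c.png

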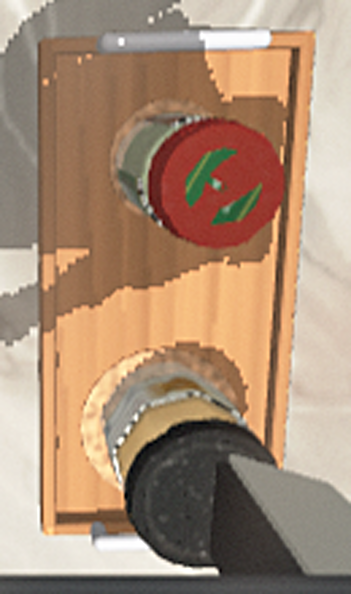

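>>> {"name": "jog_arm", "arguments": {
  "plan": [
    [0,-0.6,0,0,1],
    [0,-1,0,0,1]
  ]
}}

```text
time: 1.75
tool_pos: [0.3906, 0.2227, 0.2824]
tool_rot: [-3.141, 0.001, 1.581]
contact_force: [0.4, -0.4, 0.3]
opening: 0.0917
grip_force: 0.0
```

>>> {"name": "jog_arm", "arguments": {
  "plan": [
    [0,-0.6,0,0,1],
    [0,-1,0,0,1]
  ]
}}

```text
time: 1.95
tool_pos: [0.3909, 0.142, 0.2827]
tool_rot: [-3.142, 0.0, 1.579]
contact_force: [0.2, -0.0, -1.2]
opening: 0.0919
grip_force: 0.0
```

>>> {"name": "jog_arm", "arguments": {
  "plan": [
    [0,-0.6,0,0,1],
    [0,-1,0,0,1]
  ]
}}

```text
time: 2.15
tool_pos: [0.3913, 0.0619, 0.2828]
tool_rot: [3.141, 0.0, 1.579]
contact_force: [0.5, -0.0, 0.9]
opening: 0.0923
grip_force: 0.0
```

>>> {"name": "jog_arm", "arguments": {
  "plan": [
    [0,-0.6,0,0,1],
    [0,-1,0,0,1]
  ]
}}

```text
time: 2.35
tool_pos: [0.3916, -0.0181, 0.2829]
tool_rot: [3.141, 0.0, 1.579]
contact_force: [-0.3, 0.2, 0.1]
opening: 0.0917
grip_force: 0.0
```

>>> {"name": "jog_arm", "arguments": {
  "plan": [
    [0,-0.6,0,0,1],
    [0,-1,0,0,1],
    [0,-1,0,0,1],
    [0,-1,0,0,1]
  ]
}}

```text
time: 2.75
tool_pos: [0.392, -0.0965, 0.2826]
tool_rot: [-3.141, -0.001, 1.576]
contact_force: [0.1, 0.1, -0.8]
opening: 0.0919
grip_force: 0.0
```

Run:
```python
from h import *
s=readout.observe();print(s["time"],s["tool_pos"],s["tool_rot"])
im=cams.read_camera("wrist");cv2.imwrite("pics/w2.png",im)
```

```text
2.75 [ 0.39197304 -0.09653177  0.28262689] [-3.14142469e+00 -8.17508723e-04  1.57616929e+00]
```

View pics/w2.png

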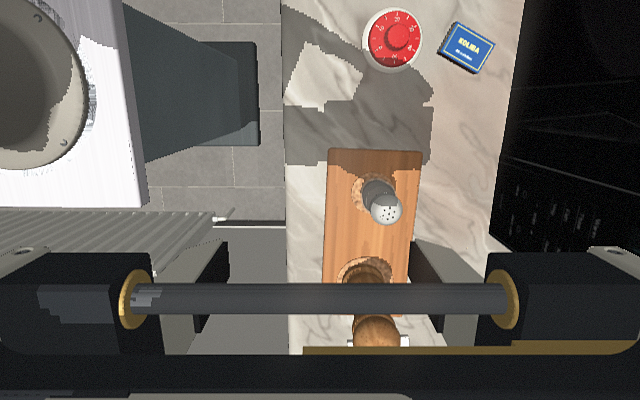

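Run:
```python
from h import *
im=cv2.imread("pics/w2.png");c=cams.calibration("wrist");print(np.round(c["world_from_camera"],4)[:3,3])
for n,u,z in[("shk",(387,212),.108),("TL",(328,150),.018),("TR",(421.5,150),.018),("BR",(408,316),.018),("smalldiscL",(353.5,193),.02),("smalldisctop",(378,174),.02),("largediscL",(335,287),.02),("largetop",(364,256),.02)]:print(n,ray(c,*u,z).round(4))
```

```text
[ 0.3911 -0.0212  0.4411]
shk [ 0.4629 -0.1299  0.108 ]
TL [ 0.4038 -0.0785  0.018 ]
TR [ 0.5202 -0.0779  0.018 ]
BR [ 0.5225 -0.3172  0.018 ]
smalldiscL [ 0.4372 -0.1332  0.02  ]
smalldisctop [ 0.4674 -0.1082  0.02  ]
largediscL [ 0.416  -0.2693  0.02  ]
largetop [ 0.4546 -0.2217  0.02  ]
```

>>> {"name": "jog_arm", "arguments": {
  "plan": [
    [0.38,-0.5,0,0,1],
    [0.76,-1,0,0,1],
    [0.76,-1,0,0,1]
  ]
}}

```text
time: 3.1
tool_pos: [0.4556, -0.1791, 0.2815]
tool_rot: [3.142, 0.0, 1.576]
contact_force: [0.5, 0.8, -0.9]
opening: 0.0918
grip_force: 0.0
```

>>> {"name": "jog_arm", "arguments": {
  "plan": [
    [0,-0.5,0,0,1],
    [0,-1,0,0,1],
    [0,-1,0,0,1],
    [0,-1,0,0,1]
  ]
}}

```text
time: 3.5
tool_pos: [0.4531, -0.2559, 0.2825]
tool_rot: [-3.141, -0.001, 1.576]
contact_force: [1.1, -0.1, 0.1]
opening: 0.092
grip_force: 0.0
```

Run:
```python
from h import *
s=readout.observe();print(s["time"],s["tool_pos"],s["tool_rot"])
for n in("wrist","top"):
    cv2.imwrite(f"pics/{n}3.png",cams.read_camera(n))
a=cv2.imread("pics/top3.png")[150:260,350:510];b=cv2.imread("pics/wrist3.png")
cv2.imwrite("pics/m3.png",np.vstack([cv2.resize(a,(436,300)),cv2.resize(b,(436,273))]))
```

```text
3.5 [ 0.45305054 -0.25590115  0.28246782] [-3.14118150e+00 -1.18991099e-03  1.57596974e+00]
```

View pics/m3.png

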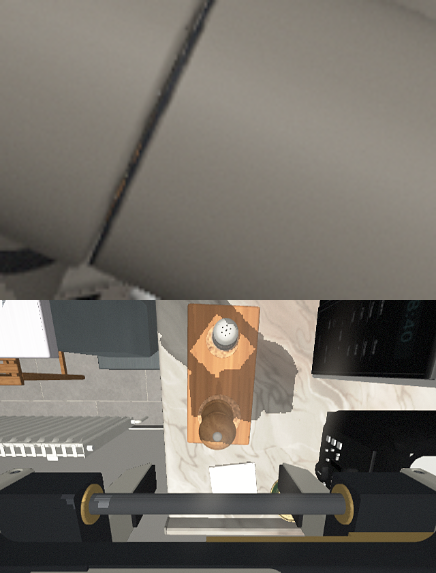

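Run:
```python
from h import *
im=cv2.imread("pics/wrist3.png");c=cams.calibration("wrist");t=cams.calibration("top")
h,k=blob(im,(0,0,150),(180,60,255),(305,185,335,215),2);print("knob",k[:,0].mean(0),circ(world(c,k[:,0],.167)))
h,k=blob(im,(0,0,170),(180,40,255),(305,25,360,75));print("shk",cv2.boundingRect(k),circ(world(c,h,.105)))
h,k=blob(im,(0,0,200),(180,40,255),(300,230,385,300));r=cv2.boundingRect(k);print("trivet",r,world(c,[(r[0],r[1]+3),(r[0]+r[2],r[1])],.008))
for n,u in[("toaster",(415,145)),("toaster",(468,130)),("can",(470,160))]:print(n,ray(t,*u,0).round(3))
cv2.imwrite("pics/w3c.png",cv2.resize(im[0:310,260:560],None,fx=1.9,fy=1.9,interpolation=cv2.INTER_CUBIC))
```

```text
knob [318.94117647 202.70588235] (array([ 0.4542, -0.2608]), 0.0051)
shk (314, 28, 34, 38) (array([ 0.4627, -0.132 ]), 0.0155)
trivet (300, 230, 85, 53) [[ 0.42837714 -0.35277836]
 [ 0.54452761 -0.34784806]]
toaster [ 0.668 -0.279  0.   ]
toaster [ 0.692 -0.465  0.   ]
can [ 0.582 -0.431  0.   ]
```

View pics/w3c.png

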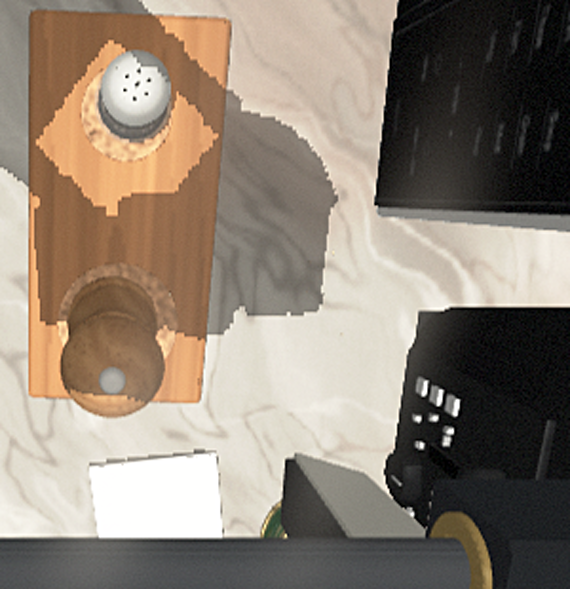

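>>> {"name": "jog_arm", "arguments": {
  "plan": [
    [0.01,-0.06,-0.3,0,1],
    [0.01,-0.06,-0.6,0,1],
    [0.01,-0.06,-1,0,1],
    [0.01,-0.06,-1,0,1]
  ]
}}

```text
time: 4.0
tool_pos: [0.452, -0.2591, 0.1996]
tool_rot: [-3.136, -0.005, 1.577]
contact_force: [-0.4, 0.9, 1.1]
opening: 0.0916
grip_force: 0.0
```

>>> {"name": "jog_arm", "arguments": {
  "plan": [
    [0,0,-0.3,0,1],
    [0,0,-0.6,0,1],
    [0,0,-0.9,0,1],
    [0,0,-1,0,1],
    [0,0,-1,0,1],
    [0,0,-1,0,1]
  ]
}}

```text
time: 4.6
tool_pos: [0.4544, -0.2623, 0.1244]
tool_rot: [3.14, 0.001, 1.575]
contact_force: [0.3, -0.9, 1.2]
opening: 0.0916
grip_force: 0.0
```

>>> {"name": "jog_arm", "arguments": {
  "plan": [
    [0,0,0,0,-0.2],
    [0,0,0,0,-0.2],
    [0,0,0,0,-0.2],
    [0,0,0,0,-0.2],
    [0,0,0,0,-0.2],
    [0,0,0,0,-0.2],
    [0,0,0,0,-0.2],
    [0,0,0,0,-0.2]
  ],
  "squeeze": 25
}}

```text
time: 5.4
tool_pos: [0.4535, -0.2622, 0.1227]
tool_rot: [-3.142, -0.0, 1.575]
contact_force: [-0.4, 0.4, 0.7]
opening: 0.0487
grip_force: 25.0
```

>>> {"name": "jog_arm", "arguments": {
  "plan": [
    [0,0,0.2,0,-0.2],
    [0,0,0.5,0,-0.2],
    [0,0,0.8,0,-0.2],
    [0,0,1,0,-0.2],
    [0,0,1,0,-0.2]
  ]
}}

```text
time: 5.9
tool_pos: [0.4545, -0.2628, 0.2047]
tool_rot: [3.138, 0.003, 1.575]
contact_force: [1.2, -0.2, -1.6]
opening: 0.0489
grip_force: 25.0
```

>>> {"name": "jog_arm", "arguments": {
  "plan": [
    [0.03,-0.15,0,0,-0.2],
    [0.08,-0.4,0,0,-0.2],
    [0.13,-0.65,0,0,-0.2],
    [0.18,-0.91,0,0,-0.2]
  ]
}}

```text
time: 6.3
tool_pos: [0.4676, -0.336, 0.2009]
tool_rot: [-3.14, -0.002, 1.575]
contact_force: [0.1, -0.3, -1.6]
opening: 0.0487
grip_force: 25.0
```

>>> {"name": "jog_arm", "arguments": {
  "plan": [
    [0.05,-0.25,0,0,-0.2],
    [0.1,-0.5,0,0,-0.2],
    [0.15,-0.75,0,0,-0.2],
    [0.18,-0.88,0,0,-0.2],
    [0.18,-0.91,0,0,-0.2],
    [0.18,-0.91,0,0,-0.2]
  ]
}}

```text
time: 6.9
tool_pos: [0.482, -0.4075, 0.2017]
tool_rot: [-3.14, -0.002, 1.574]
contact_force: [-0.1, -0.1, -1.4]
opening: 0.0491
grip_force: 25.0
```

>>> {"name": "jog_arm", "arguments": {
  "plan": [
    [0,0,-0.2,0,-0.2],
    [0,0,-0.4,0,-0.2],
    [0,0,-0.6,0,-0.2],
    [0,0,-0.8,0,-0.2],
    [0,0,-0.95,0,-0.2],
    [0,0,-1,0,-0.2],
    [0,0,-1,0,-0.2]
  ]
}}

```text
time: 7.6
tool_pos: [0.4823, -0.4072, 0.1224]
tool_rot: [-3.141, -0.001, 1.575]
contact_force: [0.2, 0.1, -2.4]
opening: 0.0491
grip_force: 25.0
```

>>> {"name": "jog_arm", "arguments": {
  "plan": [
    [0,0,-0.07,0,-0.2],
    [0,0,-0.12,0,-0.2],
    [0,0,-0.14,0,-0.2],
    [0,0,-0.14,0,-0.2],
    [0,0,-0.14,0,-0.2]
  ]
}}

```text
time: 8.1
tool_pos: [0.4824, -0.4078, 0.1117]
tool_rot: [3.141, 0.0, 1.575]
contact_force: [-0.2, 0.1, -2.4]
opening: 0.0491
grip_force: 25.0
```

>>> {"name": "jog_arm", "arguments": {
  "plan": [
    [0,0,0,0,0.43],
    [0,0,0,0,0.43],
    [0,0,0,0,0.43],
    [0,0,0,0,0.43],
    [0,0,0.3,0,0.43],
    [0,0,0.7,0,0.43],
    [0,0,1,0,1]
  ]
}}

```text
time: 8.8
tool_pos: [0.4826, -0.408, 0.1934]
tool_rot: [3.141, 0.001, 1.575]
contact_force: [0.1, -1.3, -0.6]
opening: 0.07
grip_force: 0.0
```

>>> {"name": "jog_arm", "arguments": {
  "plan": [
    [-0.2,0.3,0.5,0,1],
    [-0.5,0.9,1,0,1],
    [-0.5,1,1,0,1]
  ]
}}

```text
time: 9.1
tool_pos: [0.442, -0.3267, 0.2754]
tool_rot: [3.138, 0.003, 1.575]
contact_force: [1.1, -0.4, 0.3]
opening: 0.0906
grip_force: 0.0
```

>>> {"name": "jog_arm", "arguments": {
  "plan": [
    [0,0.6,0,0,1],
    [0,1,0,0,1],
    [0,1,0,0,1],
    [0,1,0,0,1]
  ]
}}

```text
time: 9.5
tool_pos: [0.4426, -0.2475, 0.272]
tool_rot: [3.141, 0.001, 1.576]
contact_force: [-0.4, -0.2, 0.1]
opening: 0.0921
grip_force: 0.0
```

Run:
```python
from h import *
s=readout.observe();print(s["time"],s["tool_pos"],s["tool_rot"])
im=cams.read_camera("wrist");cv2.imwrite("pics/w4.png",im)
cv2.imwrite("pics/w4c.png",cv2.resize(im[0:310,260:560],None,fx=1.9,fy=1.9,interpolation=cv2.INTER_CUBIC))
```

```text
9.5 [ 0.44255321 -0.24751899  0.27204795] [3.14075362e+00 1.04457982e-03 1.57600119e+00]
```

View pics/w4c.png

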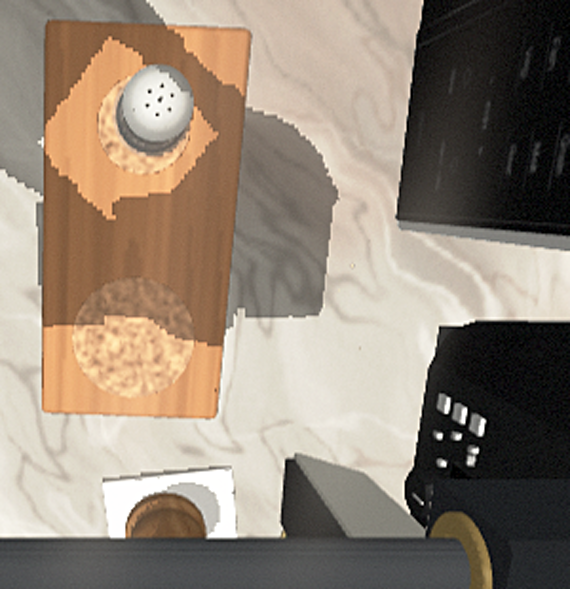

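w4 shows the empty large board disc (crop centre (132,337)), the small disc under the shaker at about (144,128), and the mill standing on the trivet at (165,520).

Run:
```python
from h import *
c=cams.calibration("wrist");f=lambda x,y:(260+x/1.9-.3,y/1.9-.3)
pts=[(72,337),(193,337),(132,278),(132.5,397)]
print("large",circ(world(c,[f(*p) for p in pts],.02)))
print("small",world(c,[f(143.5,128),f(97,120),f(190,140),f(142,175)],.02).round(4).tolist())
C=world(c,[f(*p) for p in[(46,20),(252,30),(217,417),(43,410)]],.018);print(C.round(4).tolist(),C.mean(0))
im=cv2.imread("pics/w4.png");h,k=blob(im,(0,0,170),(180,40,255),(315,28,365,80));print("shk",circ(world(c,h,.105)))
```

```text
large (array([ 0.4564, -0.2641]), 0.0394)
small [[0.4613, -0.136], [0.4337, -0.1317], [0.4892, -0.1426], [0.4609, -0.1625]]
[[0.4047, -0.0784], [0.5228, -0.0831], [0.5144, -0.3184], [0.3966, -0.3137]] [ 0.45963372 -0.19839639]
shk (array([ 0.4626, -0.133 ]), 0.0155)
```

>>> {"name": "jog_arm", "arguments": {
  "plan": [
    [0.09,0.5,0,0,1],
    [0.09,0.97,0,0,1]
  ]
}}

```text
time: 9.75
tool_pos: [0.4501, -0.171, 0.271]
tool_rot: [-3.141, -0.0, 1.571]
contact_force: [1.3, 0.2, 0.6]
opening: 0.0916
grip_force: 0.0
```

>>> {"name": "jog_arm", "arguments": {
  "plan": [
    [0.09,0.5,0,0,1],
    [0.09,0.97,0,0,1]
  ]
}}

```text
time: 9.95
tool_pos: [0.4575, -0.0924, 0.2712]
tool_rot: [3.141, 0.0, 1.573]
contact_force: [0.3, 0.5, -0.1]
opening: 0.0918
grip_force: 0.0
```

>>> {"name": "jog_arm", "arguments": {
  "plan": [
    [0.09,0.5,0,0,1],
    [0.09,0.97,0,0,1]
  ]
}}

```text
time: 10.15
tool_pos: [0.4649, -0.0145, 0.2713]
tool_rot: [3.141, 0.0, 1.573]
contact_force: [0.7, -0.4, -0.1]
opening: 0.0919
grip_force: 0.0
```

>>> {"name": "jog_arm", "arguments": {
  "plan": [
    [0.09,0.5,0,0,1],
    [0.09,0.97,0,0,1]
  ]
}}

```text
time: 10.35
tool_pos: [0.4723, 0.0633, 0.2713]
tool_rot: [3.141, 0.0, 1.573]
contact_force: [0.7, -0.7, 0.0]
opening: 0.0916
grip_force: 0.0
```

>>> {"name": "jog_arm", "arguments": {
  "plan": [
    [0.09,0.5,0,0,1],
    [0.09,0.97,0,0,1]
  ]
}}

```text
time: 10.55
tool_pos: [0.4797, 0.141, 0.2712]
tool_rot: [3.141, 0.0, 1.573]
contact_force: [0.6, -0.6, 0.4]
opening: 0.0917
grip_force: 0.0
```

>>> {"name": "jog_arm", "arguments": {
  "plan": [
    [0.09,0.5,0,0,1],
    [0.09,0.97,0,0,1],
    [0.09,0.97,0,0,1],
    [0.09,0.97,0,0,1]
  ]
}}

```text
time: 10.95
tool_pos: [0.4861, 0.2176, 0.2709]
tool_rot: [-3.141, 0.001, 1.575]
contact_force: [-0.5, -0.0, -0.4]
opening: 0.0916
grip_force: 0.0
```

Run:
```python
from h import *
s=readout.observe();print(s["time"],s["tool_pos"],s["tool_rot"])
im=cams.read_camera("wrist");cv2.imwrite("pics/w5.png",im)
cv2.imwrite("pics/w5c.png",cv2.resize(im[0:310,220:460],None,fx=1.9,fy=1.9,interpolation=cv2.INTER_CUBIC))
```

```text
10.95 [0.48613945 0.21756198 0.2708746 ] [-3.14088153e+00  8.68331342e-04  1.57524501e+00]
```

View pics/w5c.png

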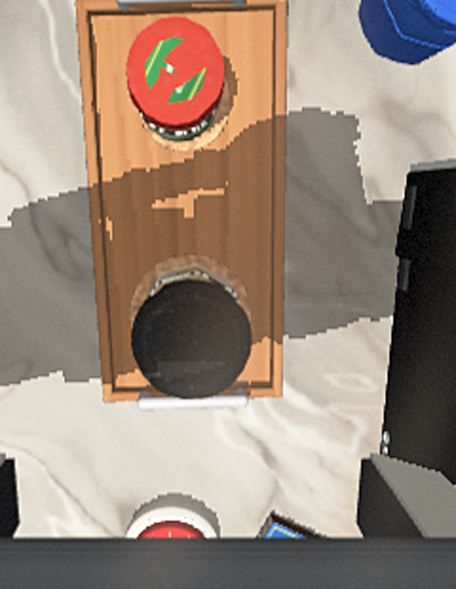

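Run:
```python
from h import *
c=cams.calibration("wrist");f=lambda x,y:(220+x/1.9-.3,y/1.9-.3)
print("honey",world(c,[f(191.5,339),f(131,339),f(252,339),f(191,280),f(191,398)],.104).round(4).tolist())
print("spice",world(c,[f(175,68),f(126,68),f(224,68)],.116).round(4).tolist())
C=world(c,[f(78,0),f(287,0),f(284,400),f(105,403)],.02);print(C.round(4).tolist())
im=cv2.imread("pics/w5.png");h,k=blob(im,(0,0,0),(180,255,70),(275,135,365,215));h=h[h[:,1]>165];print(circ(world(c,h,.104)))
```

```text
honey [[0.4879, 0.2198], [0.4567, 0.2197], [0.5192, 0.2198], [0.4876, 0.2501], [0.4878, 0.1878]]
spice [[0.4801, 0.3451], [0.4584, 0.345], [0.5018, 0.3451]]
[[0.4239, 0.3961], [0.5416, 0.3964], [0.5505, 0.1596], [0.4309, 0.1573]]
(array([0.4783, 0.2162]), 0.0223)
```

>>> {"name": "jog_arm", "arguments": {
  "plan": [
    [0.02,0.02,-0.5,0,1],
    [0.02,0.02,-1,0,1],
    [0.02,0.02,-1,0,1]
  ]
}}

```text
time: 11.3
tool_pos: [0.4846, 0.2168, 0.187]
tool_rot: [-3.132, 0.003, 1.572]
contact_force: [-0.3, -0.3, -0.1]
opening: 0.092
grip_force: 0.0
```

>>> {"name": "jog_arm", "arguments": {
  "plan": [
    [0,0,-0.4,0,1],
    [0,0,-0.7,0,1],
    [0,0,-1,0,1],
    [0,0,-1,0,1]
  ]
}}

```text
time: 11.7
tool_pos: [0.4867, 0.2181, 0.1107]
tool_rot: [-3.138, 0.001, 1.573]
contact_force: [-0.3, -1.3, 1.4]
opening: 0.0917
grip_force: 0.0
```

>>> {"name": "jog_arm", "arguments": {
  "plan": [
    [0,0,-0.2,0,1],
    [0,0,-0.42,0,1],
    [0,0,-0.42,0,1],
    [0,0,-0.42,0,0.1],
    [0,0,-0.42,0,0.1],
    [0,0,-0.42,0,0.1],
    [0,0,-0.42,0,0.1],
    [0,0,-0.42,0,0.1],
    [0,0,-0.42,0,0.1],
    [0,0,-0.42,0,0.1]
  ],
  "squeeze": 25
}}

```text
time: 12.7
tool_pos: [0.4877, 0.2196, 0.0786]
tool_rot: [3.14, -0.0, 1.575]
contact_force: [1.9, -0.4, 6.5]
opening: 0.0628
grip_force: 25.0
```

>>> {"name": "jog_arm", "arguments": {
  "plan": [
    [0,0,0.2,0,0.1],
    [0,0,0.5,0,0.1],
    [0,0,0.8,0,0.1],
    [0,0,1,0,0.1]
  ]
}}

```text
time: 13.1
tool_pos: [0.4868, 0.2194, 0.1586]
tool_rot: [-3.141, 0.0, 1.575]
contact_force: [0.5, 0.8, -3.4]
opening: 0.0621
grip_force: 25.0
```

>>> {"name": "jog_arm", "arguments": {
  "plan": [
    [-0.06,-0.25,0.3,0,0.1],
    [-0.06,-0.5,0.6,0,0.1],
    [-0.06,-0.75,0.8,0,0.1],
    [-0.06,-1,1,0,0.1]
  ]
}}

```text
time: 13.5
tool_pos: [0.4815, 0.1387, 0.2378]
tool_rot: [-3.14, 0.0, 1.575]
contact_force: [-0.3, 0.1, -4.1]
opening: 0.0628
grip_force: 25.0
```

>>> {"name": "jog_arm", "arguments": {
  "plan": [
    [-0.03,-0.3,0,0,0.1],
    [-0.06,-0.65,0,0,0.1],
    [-0.06,-1,0,0,0.1]
  ]
}}

```text
time: 13.8
tool_pos: [0.4764, 0.0587, 0.237]
tool_rot: [-3.139, -0.0, 1.575]
contact_force: [0.2, -1.0, -3.8]
opening: 0.0625
grip_force: 25.0
```

>>> {"name": "jog_arm", "arguments": {
  "plan": [
    [-0.03,-0.3,0,0,0.1],
    [-0.06,-0.65,0,0,0.1],
    [-0.06,-1,0,0,0.1]
  ]
}}

```text
time: 14.1
tool_pos: [0.4716, -0.0213, 0.237]
tool_rot: [-3.139, -0.001, 1.575]
contact_force: [-0.7, 0.3, -3.8]
opening: 0.0625
grip_force: 25.0
```

>>> {"name": "jog_arm", "arguments": {
  "plan": [
    [-0.03,-0.3,0,0,0.1],
    [-0.06,-0.65,0,0,0.1],
    [-0.06,-1,0,0,0.1]
  ]
}}

```text
time: 14.4
tool_pos: [0.4668, -0.1012, 0.2369]
tool_rot: [-3.139, -0.001, 1.575]
contact_force: [1.3, 0.5, -4.3]
opening: 0.0626
grip_force: 25.0
```

>>> {"name": "jog_arm", "arguments": {
  "plan": [
    [-0.03,-0.3,0,0,0.1],
    [-0.06,-0.65,0,0,0.1],
    [-0.06,-1,0,0,0.1]
  ]
}}

```text
time: 14.7
tool_pos: [0.4621, -0.1811, 0.2369]
tool_rot: [-3.139, -0.002, 1.575]
contact_force: [-0.0, 0.1, -4.2]
opening: 0.0629
grip_force: 25.0
```

>>> {"name": "jog_arm", "arguments": {
  "plan": [
    [-0.03,-0.3,0,0,0.1],
    [-0.06,-0.6,0,0,0.1],
    [-0.06,-0.85,0,0,0.1],
    [-0.06,-1,0,0,0.1],
    [-0.06,-1,0,0,0.1],
    [-0.06,-1,0,0,0.1]
  ]
}}

```text
time: 15.3
tool_pos: [0.4581, -0.2597, 0.2374]
tool_rot: [-3.141, -0.002, 1.574]
contact_force: [-0.6, -0.0, -3.4]
opening: 0.0624
grip_force: 25.0
```

>>> {"name": "jog_arm", "arguments": {
  "plan": [
    [-0.02,-0.05,-0.25,0,0.1],
    [-0.02,-0.05,-0.5,0,0.1],
    [-0.02,-0.05,-0.75,0,0.1],
    [-0.02,-0.05,-1,0,0.1],
    [-0.02,-0.05,-1,0,0.1]
  ]
}}

```text
time: 15.8
tool_pos: [0.4554, -0.2622, 0.1555]
tool_rot: [-3.137, -0.004, 1.576]
contact_force: [-0.5, 0.3, -3.9]
opening: 0.0627
grip_force: 25.0
```

>>> {"name": "jog_arm", "arguments": {
  "plan": [
    [0,0,-0.25,0,0.1],
    [0,0,-0.5,0,0.1],
    [0,0,-0.65,0,0.1],
    [0,0,-0.75,0,0.1],
    [0,0,-0.78,0,0.1],
    [0,0,-0.78,0,0.1],
    [0,0,-0.78,0,0.1]
  ]
}}

```text
time: 16.5
tool_pos: [0.4572, -0.2649, 0.0963]
tool_rot: [3.14, 0.001, 1.575]
contact_force: [0.1, 0.7, -4.6]
opening: 0.0622
grip_force: 25.0
```

>>> {"name": "jog_arm", "arguments": {
  "plan": [
    [0,0.02,-0.05,0,0.1],
    [0,0.02,-0.09,0,0.1],
    [0,0.02,-0.09,0,0.1],
    [0,0.02,-0.09,0,0.1]
  ]
}}

```text
time: 16.9
tool_pos: [0.457, -0.263, 0.0886]
tool_rot: [3.141, 0.0, 1.575]
contact_force: [1.0, -0.3, -1.1]
opening: 0.0625
grip_force: 25.0
```

>>> {"name": "jog_arm", "arguments": {
  "plan": [
    [0,0,0,0,0.9],
    [0,0,0,0,0.9],
    [0,0,0,0,0.9],
    [0,0,0,0,0.9],
    [0,0,0.4,0,1],
    [0,0,1,0,1]
  ]
}}

```text
time: 17.5
tool_pos: [0.4552, -0.2619, 0.1668]
tool_rot: [-3.136, -0.004, 1.574]
contact_force: [1.1, -1.2, -0.1]
opening: 0.0917
grip_force: 0.0
```

>>> {"name": "jog_arm", "arguments": {
  "plan": [
    [0,0,0.5,0,1],
    [0,0,1,0,1],
    [0,0,1,0,1],
    [0,0,1,0,1]
  ]
}}

```text
time: 17.9
tool_pos: [0.4569, -0.2631, 0.2489]
tool_rot: [3.14, 0.001, 1.575]
contact_force: [-0.0, 0.7, 0.0]
opening: 0.0919
grip_force: 0.0
```

Run:
```python
from h import *
s=readout.observe();print(s["time"],s["tool_pos"],s["tool_rot"])
im=cams.read_camera("wrist");cv2.imwrite("pics/w6.png",im)
cv2.imwrite("pics/w6c.png",cv2.resize(im[0:310,220:460],None,fx=1.9,fy=1.9,interpolation=cv2.INTER_CUBIC))
```

```text
17.9 [ 0.45686213 -0.26305332  0.24888379] [3.14016546e+00 1.12182991e-03 1.57455031e+00]
```

View pics/w6c.png

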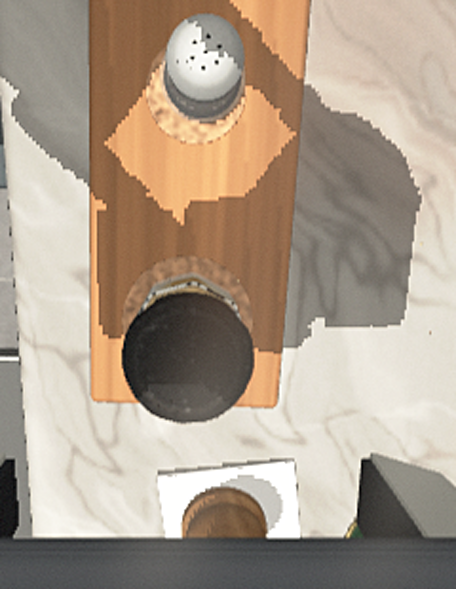

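w6 shows the honey upright on the board's large disc (lid centre at crop (188,357)), the shaker untouched and the mill on the trivet.

>>> {"name": "jog_arm", "arguments": {
  "plan": [
    [0.08,-0.5,0,0,1],
    [0.16,-0.91,0,0,1],
    [0.16,-0.91,0,0,1]
  ]
}}

```text
time: 18.25
tool_pos: [0.469, -0.3386, 0.2455]
tool_rot: [-3.139, -0.001, 1.572]
contact_force: [0.4, -0.2, 0.7]
opening: 0.0917
grip_force: 0.0
```

>>> {"name": "jog_arm", "arguments": {
  "plan": [
    [0.08,-0.5,0,0,0.6],
    [0.16,-0.9,0,0,0.6],
    [0.16,-0.9,0,0,0.6],
    [0.16,-0.9,0,0,0.6]
  ]
}}

```text
time: 18.65
tool_pos: [0.4818, -0.407, 0.2462]
tool_rot: [-3.139, -0.003, 1.574]
contact_force: [0.2, 0.6, 0.3]
opening: 0.0741
grip_force: 0.0
```

Run:
```python
from h import *
s=readout.observe();print(s["time"],s["tool_pos"],s["opening"])
im=cams.read_camera("wrist");cv2.imwrite("pics/w7.png",im);c=cams.calibration("wrist")
u=proj(c,[.4824,-.408,.155]);x,y=map(int,u);print(u)
h,k=blob(im,(0,0,130),(180,70,255),(x-22,y-22,x+22,y+22),2);print("knob",k[:,0].mean(0),cv2.contourArea(k),circ(world(c,k[:,0],.155)))
```

```text
18.65 [ 0.48177032 -0.40701414  0.24616197] 0.07407461074202593
[319.4943999  205.34105131]
knob [319.24 221.64] 235.5 (array([ 0.4827, -0.4129]), 0.0141)
```

>>> {"name": "jog_arm", "arguments": {
  "plan": [
    [0,-0.01,-0.4,0,0.6],
    [0,-0.01,-0.7,0,0.6],
    [0,-0.01,-1,0,0.6],
    [0,-0.01,-1,0,0.6]
  ]
}}

```text
time: 19.1
tool_pos: [0.4809, -0.4055, 0.1648]
tool_rot: [-3.136, -0.006, 1.576]
contact_force: [-0.1, 0.9, -0.7]
opening: 0.0732
grip_force: 0.0
```

>>> {"name": "jog_arm", "arguments": {
  "plan": [
    [0,0,-0.3,0,0.6],
    [0,0,-0.6,0,0.6],
    [0,0,-0.69,0,0.6],
    [0,0,-0.69,0,0.6],
    [0,0,-0.69,0,0.6],
    [0,0,-0.69,0,-0.2],
    [0,0,-0.69,0,-0.2],
    [0,0,-0.69,0,-0.2],
    [0,0,-0.69,0,-0.2],
    [0,0,-0.69,0,-0.2],
    [0,0,-0.69,0,-0.2]
  ],
  "squeeze": 25
}}

```text
time: 20.2
tool_pos: [0.4825, -0.4088, 0.1136]
tool_rot: [3.141, 0.001, 1.575]
contact_force: [-0.5, 0.3, 3.9]
opening: 0.0494
grip_force: 25.0
```

>>> {"name": "jog_arm", "arguments": {
  "plan": [
    [0,0,0.2,0,-0.2],
    [0,0,0.5,0,-0.2],
    [0,0,0.8,0,-0.2],
    [0,0,1,0,-0.2]
  ]
}}

```text
time: 20.6
tool_pos: [0.4825, -0.4087, 0.1943]
tool_rot: [3.141, 0.001, 1.575]
contact_force: [-1.0, -0.4, -1.5]
opening: 0.0493
grip_force: 25.0
```

>>> {"name": "jog_arm", "arguments": {
  "plan": [
    [0,0,0.3,0,-0.2],
    [0,0,0.6,0,-0.2],
    [0,0,0.9,0,-0.2],
    [0,0.1,1,0,-0.2]
  ]
}}

```text
time: 21.0
tool_pos: [0.4827, -0.4015, 0.2751]
tool_rot: [3.139, 0.003, 1.574]
contact_force: [-1.3, -0.4, -2.2]
opening: 0.0494
grip_force: 25.0
```

>>> {"name": "jog_arm", "arguments": {
  "plan": [
    [-0.05,0.3,0,0,-0.2],
    [-0.1,0.65,0,0,-0.2],
    [-0.1,0.98,0,0,-0.2]
  ]
}}

```text
time: 21.3
tool_pos: [0.4734, -0.3203, 0.2717]
tool_rot: [-3.14, -0.002, 1.574]
contact_force: [0.9, -0.2, -0.9]
opening: 0.0491
grip_force: 25.0
```

>>> {"name": "jog_arm", "arguments": {
  "plan": [
    [-0.05,0.3,0,0,-0.2],
    [-0.1,0.65,0,0,-0.2],
    [-0.1,0.98,0,0,-0.2]
  ]
}}

```text
time: 21.6
tool_pos: [0.4653, -0.2417, 0.2719]
tool_rot: [-3.14, -0.002, 1.575]
contact_force: [-0.4, -0.4, -1.2]
opening: 0.0489
grip_force: 25.0
```

>>> {"name": "jog_arm", "arguments": {
  "plan": [
    [0,0.3,0,0,-0.2],
    [0,0.65,0,0,-0.2],
    [0,0.98,0,0,-0.2]
  ]
}}

```text
time: 21.9
tool_pos: [0.4655, -0.1634, 0.272]
tool_rot: [-3.14, -0.001, 1.575]
contact_force: [0.5, 0.2, -2.1]
opening: 0.0489
grip_force: 25.0
```

>>> {"name": "jog_arm", "arguments": {
  "plan": [
    [0,0.3,0,0,-0.2],
    [0,0.65,0,0,-0.2],
    [0,0.98,0,0,-0.2]
  ]
}}

```text
time: 22.2
tool_pos: [0.4654, -0.0851, 0.272]
tool_rot: [-3.14, -0.001, 1.575]
contact_force: [0.7, -0.3, -2.0]
opening: 0.0489
grip_force: 25.0
```

>>> {"name": "jog_arm", "arguments": {
  "plan": [
    [0.05,0.3,0,0,-0.2],
    [0.1,0.65,0,0,-0.2],
    [0.1,0.98,0,0,-0.2]
  ]
}}

```text
time: 22.5
tool_pos: [0.4737, -0.0069, 0.272]
tool_rot: [-3.14, -0.001, 1.575]
contact_force: [-1.3, 0.0, -1.5]
opening: 0.0491
grip_force: 25.0
```

>>> {"name": "jog_arm", "arguments": {
  "plan": [
    [0.05,0.3,0,0,-0.2],
    [0.1,0.65,0,0,-0.2],
    [0.1,0.98,0,0,-0.2]
  ]
}}

```text
time: 22.8
tool_pos: [0.4816, 0.0714, 0.2719]
tool_rot: [-3.14, -0.0, 1.575]
contact_force: [0.5, 0.6, -2.8]
opening: 0.0494
grip_force: 25.0
```

>>> {"name": "jog_arm", "arguments": {
  "plan": [
    [0.02,0.3,0,0,-0.2],
    [0.05,0.6,0,0,-0.2],
    [0.05,0.8,0,0,-0.2],
    [0.05,0.88,0,0,-0.2],
    [0.05,0.88,0,0,-0.2],
    [0.05,0.88,0,0,-0.2]
  ]
}}

```text
time: 23.4
tool_pos: [0.486, 0.1398, 0.2727]
tool_rot: [-3.141, 0.001, 1.574]
contact_force: [-0.2, -0.2, -2.4]
opening: 0.0489
grip_force: 25.0
```

Run:
```python
from h import *
s=readout.observe();print(s["time"],s["tool_pos"],s["opening"])
im=cams.read_camera("wrist");cv2.imwrite("pics/w8.png",im)
cv2.imwrite("pics/w8c.png",cv2.resize(im[0:310,220:460],None,fx=1.9,fy=1.9,interpolation=cv2.INTER_CUBIC))
```

```text
23.4 [0.48603929 0.13975053 0.27271754] 0.04886606017999579
```

View pics/w8c.png

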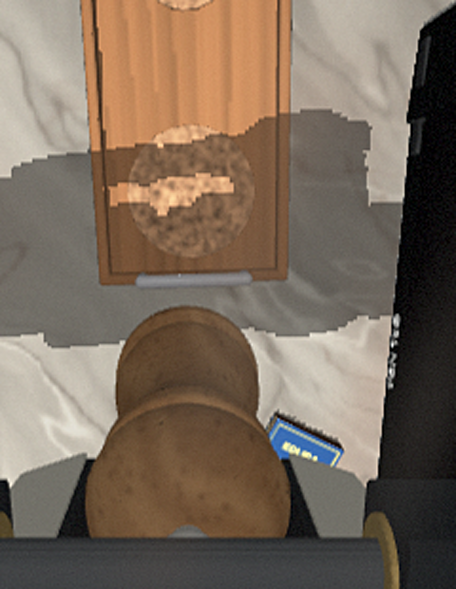

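w8 shows the empty large tray disc centred at crop (191,190), the edge of the small disc at (186,10), and the mill held upright with its knob edge at (188,525).

Run:
```python
from h import *
c=cams.calibration("wrist");f=lambda x,y:(220+x/1.9-.3,y/1.9-.3)
print("large",circ(world(c,[f(128,190),f(254,190),f(191,124),f(191,256)],.01)),ray(c,*f(191,190),.01))
print("smalledge",ray(c,*f(186,11),.01))
print("knob edge",ray(c,*f(188,525),.312))
C=world(c,[f(100,283),f(288,279)],.02);print(C.round(4).tolist(),C.mean(0))
c2=c
```

```text
large (array([0.4881, 0.2156]), 0.0395) [0.48806057 0.21666157 0.01      ]
smalledge [0.4847877  0.31641059 0.01      ]
knob edge [0.48588607 0.14900441 0.312     ]
[[0.4303, 0.1599], [0.5498, 0.1626]] [0.49006329 0.16123855]
```

>>> {"name": "jog_arm", "arguments": {
  "plan": [
    [0.02,0.3,0,0,-0.2],
    [0.02,0.6,0,0,-0.2],
    [0.02,0.85,0,0,-0.2],
    [0.02,0.92,0,0,-0.2],
    [0.02,0.92,0,0,-0.2],
    [0.02,0.92,0,0,-0.2]
  ]
}}

```text
time: 24.05
tool_pos: [0.488, 0.2128, 0.2731]
tool_rot: [-3.142, 0.001, 1.574]
contact_force: [0.4, 0.3, -1.6]
opening: 0.0486
grip_force: 25.0
```

>>> {"name": "jog_arm", "arguments": {
  "plan": [
    [0,0,-0.25,0,-0.2],
    [0,0,-0.5,0,-0.2],
    [0,0,-0.75,0,-0.2],
    [0,0,-1,0,-0.2],
    [0,0,-1,0,-0.2]
  ]
}}

```text
time: 24.55
tool_pos: [0.4866, 0.2123, 0.1908]
tool_rot: [-3.136, 0.002, 1.573]
contact_force: [-0.5, 0.1, -1.8]
opening: 0.049
grip_force: 25.0
```

>>> {"name": "jog_arm", "arguments": {
  "plan": [
    [0,0,-0.25,0,-0.2],
    [0,0,-0.5,0,-0.2],
    [0,0,-0.7,0,-0.2],
    [0,0,-0.85,0,-0.2],
    [0,0,-0.85,0,-0.2],
    [0,0,-0.85,0,-0.2],
    [0,0,-0.85,0,-0.2]
  ]
}}

```text
time: 25.25
tool_pos: [0.4887, 0.214, 0.1263]
tool_rot: [3.14, -0.001, 1.574]
contact_force: [-0.0, 0.8, -1.1]
opening: 0.0491
grip_force: 25.0
```

Down 10.5 mm more, then release and rise.

>>> {"name": "jog_arm", "arguments": {
  "plan": [
    [0,0,-0.06,0,-0.2],
    [0,0,-0.11,0,-0.2],
    [0,0,-0.13,0,-0.2],
    [0,0,-0.13,0,-0.2],
    [0,0,-0.13,0,-0.2]
  ]
}}

```text
time: 25.75
tool_pos: [0.488, 0.214, 0.1156]
tool_rot: [3.141, -0.0, 1.575]
contact_force: [-2.1, 0.8, 5.6]
opening: 0.0489
grip_force: 25.0
```

>>> {"name": "jog_arm", "arguments": {
  "plan": [
    [0,0,0,0,0.5],
    [0,0,0,0,0.5],
    [0,0,0,0,0.5],
    [0,0,0,0,0.5],
    [0,0,0.3,0,0.6],
    [0,0,0.7,0,0.8],
    [0,0,1,0,1]
  ]
}}

```text
time: 26.45
tool_pos: [0.4882, 0.2139, 0.1962]
tool_rot: [3.141, -0.0, 1.575]
contact_force: [-0.2, -0.3, 0.2]
opening: 0.0847
grip_force: 0.0
```

>>> {"name": "jog_arm", "arguments": {
  "plan": [
    [0,0,0.5,0,1],
    [0,0,1,0,1],
    [0,0,1,0,1],
    [0,0,1,0,1]
  ]
}}

```text
time: 26.85
tool_pos: [0.4882, 0.2139, 0.2753]
tool_rot: [3.14, -0.0, 1.575]
contact_force: [-1.0, 0.3, -0.6]
opening: 0.092
grip_force: 0.0
```

Run:
```python
from h import *
s=readout.observe();print(s["time"],s["tool_pos"],s["opening"])
im=cams.read_camera("wrist");cv2.imwrite("pics/w9.png",im);c=cams.calibration("wrist")
u=proj(c,[.488,.2158,.157]);x,y=map(int,u);print(u)
h,k=blob(im,(0,0,110),(180,80,255),(x-14,y-14,x+14,y+14),2);print("knob",k[:,0].mean(0),cv2.contourArea(k),circ(world(c,k[:,0],.157)))
u=proj(c,[.48,.345,.116]);x,y=map(int,u);y0=max(0,y-40);h,k=blob(im,(0,110,30),(10,255,255),(x-40,y0,x+40,y+40));print("spice",cv2.boundingRect(k),circ(world(c,h,.116)))
```

```text
26.85 [0.48817023 0.21391407 0.27530994] 0.09202252247711709
[319.22052081 192.14026804]
knob [318.18181818 192.45454545] 138.0 (array([0.4875, 0.2158]), 0.0057)
spice (284, 5, 51, 60) (array([0.4791, 0.3428]), 0.0225)
```

>>> {"name": "jog_arm", "arguments": {
  "plan": [
    [-0.06,-0.5,0,0,1],
    [-0.06,-0.87,0,0,1]
  ]
}}

```text
time: 27.1
tool_pos: [0.4818, 0.1434, 0.2728]
tool_rot: [-3.138, 0.001, 1.576]
contact_force: [0.3, -0.2, 0.8]
opening: 0.0919
grip_force: 0.0
```

>>> {"name": "jog_arm", "arguments": {
  "plan": [
    [-0.06,-0.5,0,0,1],
    [-0.06,-0.87,0,0,1]
  ]
}}

```text
time: 27.3
tool_pos: [0.477, 0.073, 0.273]
tool_rot: [-3.138, 0.0, 1.574]
contact_force: [-0.3, 0.1, 0.9]
opening: 0.0921
grip_force: 0.0
```

>>> {"name": "jog_arm", "arguments": {
  "plan": [
    [-0.06,-0.5,0,0,1],
    [-0.06,-0.87,0,0,1]
  ]
}}

```text
time: 27.5
tool_pos: [0.4722, 0.0033, 0.273]
tool_rot: [-3.138, -0.0, 1.574]
contact_force: [0.4, 0.5, -1.4]
opening: 0.0918
grip_force: 0.0
```

>>> {"name": "jog_arm", "arguments": {
  "plan": [
    [-0.06,-0.5,0,0,1],
    [-0.06,-0.87,0,0,1]
  ]
}}

```text
time: 27.7
tool_pos: [0.4675, -0.0662, 0.273]
tool_rot: [-3.138, -0.001, 1.574]
contact_force: [-0.3, -0.0, -0.2]
opening: 0.092
grip_force: 0.0
```

>>> {"name": "jog_arm", "arguments": {
  "plan": [
    [-0.06,-0.5,0,0,1],
    [-0.06,-0.87,0,0,1],
    [-0.06,-0.87,0,0,1],
    [-0.06,-0.87,0,0,1]
  ]
}}

```text
time: 28.1
tool_pos: [0.4633, -0.1341, 0.2733]
tool_rot: [-3.139, -0.002, 1.573]
contact_force: [0.2, -0.3, 0.4]
opening: 0.0918
grip_force: 0.0
```

Run:
```python
from h import *
s=readout.observe();print(s["time"],s["tool_pos"],s["opening"])
im=cams.read_camera("wrist");cv2.imwrite("pics/w10.png",im);c=cams.calibration("wrist")
u=proj(c,[.4626,-.1325,.105]);x,y=map(int,u);print(u)
h,k=blob(im,(0,0,150),(180,50,255),(x-32,y-32,x+32,y+32));print("shk",cv2.boundingRect(k),circ(world(c,h,.105)))
```

```text
28.1 [ 0.46330074 -0.13411388  0.27325359] 0.09180384490794724
[317.99720055 180.09632068]Traceback (most recent call last):
  File "<stdin>", line 5, in <module>
  File "h.py", line 15, in blob
    k=max(cv2.findContours(m,0,2)[0],key=cv2.contourArea)
ValueError: max() iterable argument is empty
```

>>> {"name": "jog_arm", "arguments": {
  "plan": [
    [0,0.02,-0.5,0,1],
    [0,0.02,-1,0,1],
    [0,0.02,-1,0,1]
  ]
}}

```text
time: 28.45
tool_pos: [0.4609, -0.1298, 0.1903]
tool_rot: [-3.132, -0.005, 1.576]
contact_force: [-0.9, -0.5, 0.3]
opening: 0.0917
grip_force: 0.0
```

>>> {"name": "jog_arm", "arguments": {
  "plan": [
    [0,0,-0.4,0,1],
    [0,0,-0.7,0,1],
    [0,0,-1,0,1],
    [0,0,-1,0,1]
  ]
}}

```text
time: 28.85
tool_pos: [0.4631, -0.1313, 0.1138]
tool_rot: [-3.138, -0.002, 1.576]
contact_force: [0.2, 0.4, 1.1]
opening: 0.092
grip_force: 0.0
```

>>> {"name": "jog_arm", "arguments": {
  "plan": [
    [0,0,-0.3,0,1],
    [0,0,-0.6,0,1],
    [0,0,-0.64,0,1],
    [0,0,-0.64,0,1],
    [0,0,-0.64,0,-0.6],
    [0,0,-0.64,0,-0.6],
    [0,0,-0.64,0,-0.6],
    [0,0,-0.64,0,-0.6],
    [0,0,-0.64,0,-0.6],
    [0,0,-0.64,0,-0.6],
    [0,0,-0.64,0,-0.6],
    [0,0,-0.64,0,-0.6]
  ],
  "squeeze": 15
}}

```text
time: 30.05
tool_pos: [0.4639, -0.1325, 0.0634]
tool_rot: [-3.142, -0.0, 1.575]
contact_force: [0.9, -0.4, -1.8]
opening: 0.0369
grip_force: 14.8
```

>>> {"name": "jog_arm", "arguments": {
  "plan": [
    [0,0,0.2,0,-0.6],
    [0,0,0.5,0,-0.6],
    [0,0,0.8,0,-0.6],
    [0,0,1,0,-0.6]
  ]
}}

```text
time: 30.45
tool_pos: [0.4642, -0.1327, 0.1449]
tool_rot: [3.141, 0.001, 1.575]
contact_force: [0.2, 0.1, -1.0]
opening: 0.0373
grip_force: 14.7
```

>>> {"name": "jog_arm", "arguments": {
  "plan": [
    [0,0,0.3,0,-0.6],
    [0,0,0.6,0,-0.6],
    [0,0,0.9,0,-0.6],
    [0,0,1,0,-0.6]
  ]
}}

```text
time: 30.85
tool_pos: [0.4648, -0.1329, 0.2256]
tool_rot: [3.138, 0.002, 1.575]
contact_force: [0.4, 0.2, -1.3]
opening: 0.037
grip_force: 14.7
```

>>> {"name": "jog_arm", "arguments": {
  "plan": [
    [0.06,-0.3,0,0,-0.6],
    [0.06,-0.6,0,0,-0.6],
    [0.06,-0.86,0,0,-0.6]
  ]
}}

```text
time: 31.15
tool_pos: [0.4684, -0.202, 0.2226]
tool_rot: [-3.14, -0.001, 1.575]
contact_force: [0.7, 0.3, -1.9]
opening: 0.0374
grip_force: 14.7
```

>>> {"name": "jog_arm", "arguments": {
  "plan": [
    [0.06,-0.3,0,0,-0.6],
    [0.06,-0.6,0,0,-0.6],
    [0.06,-0.86,0,0,-0.6]
  ]
}}

```text
time: 31.45
tool_pos: [0.4731, -0.271, 0.2222]
tool_rot: [-3.14, -0.001, 1.574]
contact_force: [-0.3, -0.0, -0.8]
opening: 0.0374
grip_force: 14.7
```

>>> {"name": "jog_arm", "arguments": {
  "plan": [
    [0.06,-0.3,0,0,-0.6],
    [0.06,-0.6,0,0,-0.6],
    [0.06,-0.86,0,0,-0.6]
  ]
}}

```text
time: 31.75
tool_pos: [0.4779, -0.3398, 0.2221]
tool_rot: [-3.14, -0.001, 1.574]
contact_force: [-1.1, -0.1, -1.0]
opening: 0.0369
grip_force: 14.7
```

>>> {"name": "jog_arm", "arguments": {
  "plan": [
    [0.06,-0.3,0,0,-0.6],
    [0.06,-0.6,0,0,-0.6],
    [0.06,-0.8,0,0,-0.6],
    [0.06,-0.86,0,0,-0.6],
    [0.06,-0.86,0,0,-0.6]
  ]
}}

```text
time: 32.25
tool_pos: [0.4827, -0.4078, 0.2222]
tool_rot: [-3.14, -0.002, 1.574]
contact_force: [-0.3, 0.9, -1.2]
opening: 0.0369
grip_force: 14.7
```

>>> {"name": "jog_arm", "arguments": {
  "plan": [
    [0,0,-0.25,0,-0.6],
    [0,0,-0.5,0,-0.6],
    [0,0,-0.75,0,-0.6],
    [0,0,-1,0,-0.6]
  ]
}}

```text
time: 32.65
tool_pos: [0.4833, -0.4063, 0.1427]
tool_rot: [-3.142, -0.001, 1.576]
contact_force: [-0.8, 0.6, -1.4]
opening: 0.0369
grip_force: 14.7
```

>>> {"name": "jog_arm", "arguments": {
  "plan": [
    [0,0,-0.25,0,-0.6],
    [0,0,-0.5,0,-0.6],
    [0,0,-0.75,0,-0.6],
    [0,0,-1,0,-0.6],
    [0,0,-1,0,-0.6],
    [0,0,-1,0,-0.6]
  ]
}}

```text
time: 33.25
tool_pos: [0.4834, -0.407, 0.0638]
tool_rot: [-3.141, -0.001, 1.575]
contact_force: [-0.0, -0.1, -0.7]
opening: 0.0375
grip_force: 14.7
```

>>> {"name": "jog_arm", "arguments": {
  "plan": [
    [0,0,-0.07,0,-0.6],
    [0,0,-0.12,0,-0.6],
    [0,0,-0.15,0,-0.6],
    [0,0,-0.15,0,-0.6],
    [0,0,-0.15,0,-0.6]
  ]
}}

```text
time: 33.75
tool_pos: [0.4832, -0.4078, 0.0517]
tool_rot: [3.141, 0.0, 1.574]
contact_force: [0.9, 0.4, -1.5]
opening: 0.0372
grip_force: 14.7
```

>>> {"name": "jog_arm", "arguments": {
  "plan": [
    [0,0,0,0,0.2],
    [0,0,0,0,0.2],
    [0,0,0,0,0.2],
    [0,0,0,0,0.2],
    [0,0,0,0,0.2],
    [0,0,0.3,0,0.2],
    [0,0,0.7,0,0.2],
    [0,0,1,0,0.2]
  ]
}}

```text
time: 34.55
tool_pos: [0.4834, -0.408, 0.1332]
tool_rot: [3.141, 0.001, 1.575]
contact_force: [0.1, 0.1, 0.0]
opening: 0.055
grip_force: 0.0
```

>>> {"name": "jog_arm", "arguments": {
  "plan": [
    [0,0,0.5,0,1],
    [0,0,1,0,1]
  ]
}}

```text
time: 34.75
tool_pos: [0.4829, -0.4074, 0.2126]
tool_rot: [-3.141, -0.001, 1.575]
contact_force: [0.4, -1.3, -0.4]
opening: 0.0665
grip_force: 0.0
```

>>> {"name": "jog_arm", "arguments": {
  "plan": [
    [0,0.2,0.5,0,1],
    [0,0.6,0.9,0,1],
    [0,0.94,0.9,0,1]
  ]
}}

```text
time: 35.05
tool_pos: [0.4844, -0.3329, 0.289]
tool_rot: [3.134, 0.006, 1.574]
contact_force: [-0.0, 0.8, -0.1]
opening: 0.0896
grip_force: 0.0
```

>>> {"name": "jog_arm", "arguments": {
  "plan": [
    [0,0.5,0,0,1],
    [0,0.94,0,0,1]
  ]
}}

```text
time: 35.25
tool_pos: [0.4829, -0.2558, 0.2839]
tool_rot: [3.141, 0.0, 1.574]
contact_force: [0.4, -0.0, -0.2]
opening: 0.0917
grip_force: 0.0
```

>>> {"name": "jog_arm", "arguments": {
  "plan": [
    [0,0.5,0,0,1],
    [0,0.94,0,0,1]
  ]
}}

```text
time: 35.45
tool_pos: [0.4828, -0.1804, 0.2838]
tool_rot: [3.141, -0.0, 1.575]
contact_force: [0.2, 0.3, 0.2]
opening: 0.0915
grip_force: 0.0
```

>>> {"name": "jog_arm", "arguments": {
  "plan": [
    [0,0.5,0,0,1],
    [0,0.94,0,0,1]
  ]
}}

```text
time: 35.65
tool_pos: [0.4828, -0.1051, 0.2837]
tool_rot: [3.141, -0.0, 1.575]
contact_force: [0.2, 0.7, -0.0]
opening: 0.0922
grip_force: 0.0
```

>>> {"name": "jog_arm", "arguments": {
  "plan": [
    [0,0.5,0,0,1],
    [0,0.94,0,0,1]
  ]
}}

```text
time: 35.85
tool_pos: [0.4828, -0.03, 0.2838]
tool_rot: [3.141, -0.0, 1.575]
contact_force: [0.3, -0.1, -1.2]
opening: 0.0917
grip_force: 0.0
```

>>> {"name": "jog_arm", "arguments": {
  "plan": [
    [0,0.5,0,0,1],
    [0,0.94,0,0,1]
  ]
}}

```text
time: 36.05
tool_pos: [0.4828, 0.0452, 0.2838]
tool_rot: [3.141, -0.0, 1.575]
contact_force: [1.3, -0.4, -0.2]
opening: 0.092
grip_force: 0.0
```

>>> {"name": "jog_arm", "arguments": {
  "plan": [
    [0,0.5,0,0,1],
    [0,0.94,0,0,1]
  ]
}}

```text
time: 36.25
tool_pos: [0.4828, 0.1204, 0.2838]
tool_rot: [3.141, -0.0, 1.575]
contact_force: [0.2, -0.9, 0.2]
opening: 0.0918
grip_force: 0.0
```

>>> {"name": "jog_arm", "arguments": {
  "plan": [
    [0,0.5,0,0,1],
    [0,0.94,0,0,1]
  ]
}}

```text
time: 36.45
tool_pos: [0.4828, 0.1957, 0.2837]
tool_rot: [3.141, -0.0, 1.575]
contact_force: [-0.3, 0.7, -0.8]
opening: 0.092
grip_force: 0.0
```

>>> {"name": "jog_arm", "arguments": {
  "plan": [
    [0,0.5,0,0,1],
    [0,0.94,0,0,1]
  ]
}}

```text
time: 36.65
tool_pos: [0.4828, 0.2709, 0.2837]
tool_rot: [3.141, -0.0, 1.575]
contact_force: [0.4, -0.8, 0.2]
opening: 0.0915
grip_force: 0.0
```

>>> {"name": "jog_arm", "arguments": {
  "plan": [
    [0,0.5,0,0,1],
    [0,0.94,0,0,1],
    [0,0.94,0,0,1],
    [0,0.94,0,0,1]
  ]
}}

```text
time: 37.05
tool_pos: [0.4828, 0.3446, 0.2831]
tool_rot: [-3.141, 0.001, 1.576]
contact_force: [-0.6, -0.1, 0.0]
opening: 0.0919
grip_force: 0.0
```

Run:
```python
from h import *
s=readout.observe();print(s["time"],s["tool_pos"],s["opening"])
im=cams.read_camera("wrist");cv2.imwrite("pics/w11.png",im);c=cams.calibration("wrist")
u=proj(c,[.48,.344,.116]);x,y=map(int,u);print(u)
h,k=blob(im,(0,110,20),(10,255,255),(x-45,y-45,x+45,y+45));print("spice",cv2.boundingRect(k),circ(world(c,h,.116)))
```

```text
37.05 [0.48280998 0.34460465 0.28311205] 0.09190829251307996
[315.49953264 180.76892299]
spice (294, 156, 44, 47) (array([0.4801, 0.3454]), 0.023)
```

>>> {"name": "jog_arm", "arguments": {
  "plan": [
    [-0.03,0,-0.5,0,1],
    [-0.03,0,-1,0,1],
    [-0.03,0,-1,0,1]
  ]
}}

```text
time: 37.4
tool_pos: [0.4783, 0.3413, 0.1988]
tool_rot: [-3.132, 0.005, 1.573]
contact_force: [-0.3, -0.1, -0.4]
opening: 0.0917
grip_force: 0.0
```

>>> {"name": "jog_arm", "arguments": {
  "plan": [
    [0,0,-0.4,0,1],
    [0,0,-0.7,0,1],
    [0,0,-1,0,1],
    [0,0,-1,0,1]
  ]
}}

```text
time: 37.8
tool_pos: [0.4803, 0.3429, 0.1226]
tool_rot: [-3.138, 0.002, 1.573]
contact_force: [-1.0, -0.2, -0.1]
opening: 0.0918
grip_force: 0.0
```

>>> {"name": "jog_arm", "arguments": {
  "plan": [
    [0,0,-0.3,0,1],
    [0,0,-0.46,0,1],
    [0,0,-0.46,0,1],
    [0,0,-0.46,0,1],
    [0,0,-0.46,0,-0.4],
    [0,0,-0.46,0,-0.4],
    [0,0,-0.46,0,-0.4],
    [0,0,-0.46,0,-0.4],
    [0,0,-0.46,0,-0.4],
    [0,0,-0.46,0,-0.4],
    [0,0,-0.46,0,-0.4],
    [0,0,-0.46,0,-0.4]
  ],
  "squeeze": 20
}}

```text
time: 39.0
tool_pos: [0.4807, 0.3443, 0.0867]
tool_rot: [-3.142, 0.0, 1.575]
contact_force: [-0.0, -0.6, -0.3]
opening: 0.0438
grip_force: 20.0
```

>>> {"name": "jog_arm", "arguments": {
  "plan": [
    [0,0,0.2,0,-0.4],
    [0,0,0.5,0,-0.4],
    [0,0,0.8,0,-0.4],
    [0,0,1,0,-0.4]
  ]
}}

```text
time: 39.4
tool_pos: [0.4811, 0.3444, 0.1683]
tool_rot: [3.14, -0.001, 1.575]
contact_force: [0.4, -0.2, -0.7]
opening: 0.0439
grip_force: 20.0
```

>>> {"name": "jog_arm", "arguments": {
  "plan": [
    [0,0,0.3,0,-0.4],
    [0,0,0.6,0,-0.4],
    [0,0,0.9,0,-0.4],
    [0,0,1,0,-0.4]
  ]
}}

```text
time: 39.8
tool_pos: [0.4815, 0.3447, 0.2492]
tool_rot: [3.138, -0.002, 1.575]
contact_force: [1.0, 0.3, -0.9]
opening: 0.0443
grip_force: 20.0
```

>>> {"name": "jog_arm", "arguments": {
  "plan": [
    [0,0,0.3,0,-0.4],
    [-0.04,-0.3,0.45,0,-0.4],
    [-0.04,-0.65,0.45,0,-0.4],
    [-0.04,-1,0.45,0,-0.4]
  ]
}}

```text
time: 40.2
tool_pos: [0.4772, 0.2635, 0.282]
tool_rot: [-3.141, 0.0, 1.576]
contact_force: [-0.1, -0.3, -1.5]
opening: 0.044
grip_force: 20.0
```

>>> {"name": "jog_arm", "arguments": {
  "plan": [
    [-0.04,-0.3,0,0,-0.4],
    [-0.04,-0.65,0,0,-0.4],
    [-0.04,-1,0,0,-0.4]
  ]
}}

```text
time: 40.5
tool_pos: [0.4738, 0.1832, 0.2817]
tool_rot: [-3.14, 0.0, 1.575]
contact_force: [0.2, -0.7, -0.5]
opening: 0.0444
grip_force: 20.0
```

>>> {"name": "jog_arm", "arguments": {
  "plan": [
    [-0.04,-0.3,0,0,-0.4],
    [-0.04,-0.65,0,0,-0.4],
    [-0.04,-1,0,0,-0.4]
  ]
}}

```text
time: 40.8
tool_pos: [0.4706, 0.1032, 0.2818]
tool_rot: [-3.14, 0.0, 1.575]
contact_force: [0.3, -0.4, -1.7]
opening: 0.0442
grip_force: 20.0
```

>>> {"name": "jog_arm", "arguments": {
  "plan": [
    [-0.04,-0.3,0,0,-0.4],
    [-0.04,-0.65,0,0,-0.4],
    [-0.04,-1,0,0,-0.4]
  ]
}}

```text
time: 41.1
tool_pos: [0.4674, 0.0233, 0.2819]
tool_rot: [-3.14, -0.0, 1.575]
contact_force: [0.1, -0.1, -0.6]
opening: 0.0443
grip_force: 20.0
```

>>> {"name": "jog_arm", "arguments": {
  "plan": [
    [-0.04,-0.3,0,0,-0.4],
    [-0.04,-0.65,0,0,-0.4],
    [-0.04,-1,0,0,-0.4]
  ]
}}

```text
time: 41.4
tool_pos: [0.4642, -0.0567, 0.2819]
tool_rot: [-3.14, -0.0, 1.575]
contact_force: [0.7, 0.2, -0.8]
opening: 0.0441
grip_force: 20.0
```

>>> {"name": "jog_arm", "arguments": {
  "plan": [
    [-0.04,-0.3,0,0,-0.4],
    [-0.04,-0.6,0,0,-0.4],
    [-0.04,-0.9,0,0,-0.4],
    [-0.04,-1,0,0,-0.4],
    [-0.04,-1,0,0,-0.4],
    [-0.04,-1,0,0,-0.4]
  ]
}}

```text
time: 42.0
tool_pos: [0.4614, -0.135, 0.2823]
tool_rot: [-3.141, -0.001, 1.575]
contact_force: [0.2, 0.7, -1.5]
opening: 0.044
grip_force: 20.0
```

>>> {"name": "jog_arm", "arguments": {
  "plan": [
    [0,0,-0.25,0,-0.4],
    [0,0,-0.5,0,-0.4],
    [0,0,-0.75,0,-0.4],
    [0,0,-1,0,-0.4]
  ]
}}

```text
time: 42.4
tool_pos: [0.4616, -0.1344, 0.202]
tool_rot: [3.141, -0.0, 1.576]
contact_force: [1.2, 0.3, -1.6]
opening: 0.0437
grip_force: 20.0
```

>>> {"name": "jog_arm", "arguments": {
  "plan": [
    [0,0,-0.25,0,-0.4],
    [0,0,-0.5,0,-0.4],
    [0,0,-0.75,0,-0.4],
    [0,0,-1,0,-0.4],
    [0,0,-1,0,-0.4]
  ]
}}

```text
time: 42.9
tool_pos: [0.4601, -0.1339, 0.1207]
tool_rot: [-3.137, -0.002, 1.576]
contact_force: [-0.0, 0.6, -0.6]
opening: 0.0445
grip_force: 20.0
```

>>> {"name": "jog_arm", "arguments": {
  "plan": [
    [0,0,-0.1,0,-0.4],
    [0,0,-0.18,0,-0.4],
    [0,0,-0.22,0,-0.4],
    [0,0,-0.22,0,-0.4],
    [0,0,-0.22,0,-0.4]
  ]
}}

```text
time: 43.4
tool_pos: [0.4617, -0.1358, 0.1054]
tool_rot: [3.141, 0.0, 1.574]
contact_force: [0.3, -0.2, -1.0]
opening: 0.044
grip_force: 20.0
```

>>> {"name": "jog_arm", "arguments": {
  "plan": [
    [0,0.01,-0.06,0,-0.4],
    [0,0.01,-0.1,0,-0.4],
    [0,0.01,-0.105,0,-0.4],
    [0,0.01,-0.105,0,-0.4],
    [0,0.01,-0.105,0,-0.4]
  ]
}}

```text
time: 43.9
tool_pos: [0.4615, -0.1349, 0.0967]
tool_rot: [3.142, -0.0, 1.575]
contact_force: [0.1, -0.8, -0.7]
opening: 0.044
grip_force: 20.0
```

>>> {"name": "jog_arm", "arguments": {
  "plan": [
    [0,0,0,0,0.6],
    [0,0,0,0,0.6],
    [0,0,0,0,0.6],
    [0,0,0,0,0.6],
    [0,0,0,0,0.6],
    [0,0,0.3,0,0.6],
    [0,0,0.7,0,0.6],
    [0,0,1,0,0.6]
  ]
}}

```text
time: 44.7
tool_pos: [0.4618, -0.135, 0.1782]
tool_rot: [3.141, 0.0, 1.575]
contact_force: [0.1, -0.0, 0.5]
opening: 0.0739
grip_force: 0.0
```

>>> {"name": "jog_arm", "arguments": {
  "plan": [
    [0,0,0.5,0,0.3],
    [0,-0.3,1,0,0.3],
    [0,-0.7,1,0,0.3],
    [0,-0.7,1,0,0.3],
    [0,-0.7,1,0,0.3]
  ]
}}

```text
time: 45.2
tool_pos: [0.4612, -0.191, 0.2563]
tool_rot: [-3.141, -0.001, 1.573]
contact_force: [-0.5, 0.2, -0.6]
opening: 0.0598
grip_force: 0.0
```

Run:
```python
from h import *
s=readout.observe();print(s["time"],s["tool_pos"],s["opening"])
im=cams.read_camera("wrist");cv2.imwrite("pics/w12.png",im);c=cams.calibration("wrist")
u=proj(c,[.4615,-.1345,.126]);x,y=map(int,u);print(u)
h,k=blob(im,(0,110,20),(10,255,255),(x-50,max(0,y-50),x+50,y+50));print("spice",cv2.boundingRect(k),circ(world(c,h,.126)))
```

```text
45.2 [ 0.46116429 -0.19104817  0.25630081] 0.05978371007000186
[319.39821884 125.67372823]
spice (292, 97, 53, 55) (array([ 0.4605, -0.1336]), 0.022)
```

>>> {"name": "jog_arm", "arguments": {
  "plan": [
    [0.09,-0.5,0,0,0.3],
    [0.09,-0.9,0,0,0.3]
  ]
}}

```text
time: 45.45
tool_pos: [0.4693, -0.2626, 0.2563]
tool_rot: [-3.141, -0.001, 1.577]
contact_force: [0.5, 0.1, 0.3]
opening: 0.0599
grip_force: 0.0
```

>>> {"name": "jog_arm", "arguments": {
  "plan": [
    [0.09,-0.5,0,0,0.3],
    [0.09,-0.9,0,0,0.3]
  ]
}}

```text
time: 45.65
tool_pos: [0.4764, -0.3355, 0.2559]
tool_rot: [-3.141, -0.001, 1.576]
contact_force: [0.9, 1.1, -0.4]
opening: 0.0597
grip_force: 0.0
```

>>> {"name": "jog_arm", "arguments": {
  "plan": [
    [0.09,-0.5,0,0,0.3],
    [0.09,-0.9,0,0,0.3],
    [0.09,-0.9,0,0,0.3],
    [0.09,-0.9,0,0,0.3]
  ]
}}

```text
time: 46.05
tool_pos: [0.4831, -0.4061, 0.2555]
tool_rot: [-3.14, -0.002, 1.574]
contact_force: [-0.3, -0.1, 0.9]
opening: 0.0597
grip_force: 0.0
```

>>> {"name": "jog_arm", "arguments": {
  "plan": [
    [0,0,-0.3,0,0.3],
    [0,0,-0.6,0,0.3],
    [0,0,-0.9,0,0.3],
    [0,0,-1,0,0.3],
    [0,0,-1,0,0.3],
    [0,0,-1,0,0.3]
  ]
}}

```text
time: 46.65
tool_pos: [0.4838, -0.4066, 0.1781]
tool_rot: [3.14, 0.001, 1.575]
contact_force: [0.4, -0.5, 0.6]
opening: 0.0594
grip_force: 0.0
```

>>> {"name": "jog_arm", "arguments": {
  "plan": [
    [0,-0.01,-0.3,0,0.3],
    [0,-0.01,-0.6,0,0.3],
    [0,-0.01,-0.9,0,0.3],
    [0,-0.01,-1,0,0.3]
  ]
}}

```text
time: 47.05
tool_pos: [0.4829, -0.4071, 0.0958]
tool_rot: [-3.141, -0.001, 1.575]
contact_force: [-0.6, 0.8, -1.0]
opening: 0.0598
grip_force: 0.0
```

>>> {"name": "jog_arm", "arguments": {
  "plan": [
    [0,0,-0.3,0,0.3],
    [0,0,-0.56,0,0.3],
    [0,0,-0.56,0,0.3],
    [0,0,-0.56,0,0.3],
    [0,0,-0.56,0,-0.6],
    [0,0,-0.56,0,-0.6],
    [0,0,-0.56,0,-0.6],
    [0,0,-0.56,0,-0.6],
    [0,0,-0.56,0,-0.6],
    [0,0,-0.56,0,-0.6],
    [0,0,-0.56,0,-0.6]
  ],
  "squeeze": 15
}}

```text
time: 48.15
tool_pos: [0.4833, -0.4081, 0.0528]
tool_rot: [3.141, 0.001, 1.575]
contact_force: [-1.8, -0.4, 6.2]
opening: 0.0369
grip_force: 15.1
```

>>> {"name": "jog_arm", "arguments": {
  "plan": [
    [0,0,0.2,0,-0.6],
    [0,0,0.5,0,-0.6],
    [0,0,0.8,0,-0.6],
    [0,0,1,0,-0.6]
  ]
}}

```text
time: 48.55
tool_pos: [0.4835, -0.4079, 0.1333]
tool_rot: [3.14, 0.001, 1.575]
contact_force: [-0.1, -0.3, -0.4]
opening: 0.0369
grip_force: 14.8
```

>>> {"name": "jog_arm", "arguments": {
  "plan": [
    [0,0,0.3,0,-0.6],
    [0,0,0.6,0,-0.6],
    [0,0,0.9,0,-0.6],
    [0,0,1,0,-0.6]
  ]
}}

```text
time: 48.95
tool_pos: [0.4839, -0.4083, 0.2144]
tool_rot: [3.139, 0.003, 1.575]
contact_force: [-0.4, -0.1, -1.4]
opening: 0.0371
grip_force: 14.8
```

>>> {"name": "jog_arm", "arguments": {
  "plan": [
    [0,0.1,0.3,0,-0.6],
    [0,0.4,0.6,0,-0.6],
    [0,0.7,0.6,0,-0.6],
    [0,0.94,0.6,0,-0.6]
  ]
}}

```text
time: 49.35
tool_pos: [0.4831, -0.3314, 0.2596]
tool_rot: [3.141, -0.0, 1.575]
contact_force: [-0.0, 0.2, -1.1]
opening: 0.0371
grip_force: 14.8
```

>>> {"name": "jog_arm", "arguments": {
  "plan": [
    [0,0.3,0,0,-0.6],
    [0,0.6,0,0,-0.6],
    [0,0.94,0,0,-0.6]
  ]
}}

```text
time: 49.65
tool_pos: [0.4828, -0.2564, 0.2587]
tool_rot: [-3.14, -0.001, 1.574]
contact_force: [0.8, 0.6, -1.0]
opening: 0.0368
grip_force: 14.8
```

>>> {"name": "jog_arm", "arguments": {
  "plan": [
    [0,0.3,0,0,-0.6],
    [0,0.6,0,0,-0.6],
    [0,0.94,0,0,-0.6]
  ]
}}

```text
time: 49.95
tool_pos: [0.4827, -0.1811, 0.2588]
tool_rot: [-3.14, -0.001, 1.574]
contact_force: [0.5, 0.4, -1.0]
opening: 0.037
grip_force: 14.8
```

>>> {"name": "jog_arm", "arguments": {
  "plan": [
    [0,0.3,0,0,-0.6],
    [0,0.6,0,0,-0.6],
    [0,0.94,0,0,-0.6]
  ]
}}

```text
time: 50.25
tool_pos: [0.4827, -0.106, 0.2589]
tool_rot: [-3.14, -0.001, 1.574]
contact_force: [-0.2, -0.3, -1.5]
opening: 0.0367
grip_force: 14.8
```

>>> {"name": "jog_arm", "arguments": {
  "plan": [
    [0,0.3,0,0,-0.6],
    [0,0.6,0,0,-0.6],
    [0,0.94,0,0,-0.6]
  ]
}}

```text
time: 50.55
tool_pos: [0.4827, -0.0308, 0.2589]
tool_rot: [-3.14, -0.0, 1.574]
contact_force: [0.4, 0.3, -0.3]
opening: 0.0369
grip_force: 14.8
```

>>> {"name": "jog_arm", "arguments": {
  "plan": [
    [0,0.3,0,0,-0.6],
    [0,0.6,0,0,-0.6],
    [0,0.94,0,0,-0.6]
  ]
}}

```text
time: 50.85
tool_pos: [0.4827, 0.0443, 0.2589]
tool_rot: [-3.14, -0.0, 1.574]
contact_force: [-0.3, 1.0, -1.6]
opening: 0.0368
grip_force: 14.8
```

>>> {"name": "jog_arm", "arguments": {
  "plan": [
    [0,0.3,0,0,-0.6],
    [0,0.6,0,0,-0.6],
    [0,0.94,0,0,-0.6]
  ]
}}

```text
time: 51.15
tool_pos: [0.4827, 0.1195, 0.2589]
tool_rot: [-3.14, 0.0, 1.574]
contact_force: [0.4, -0.3, -0.7]
opening: 0.037
grip_force: 14.8
```

>>> {"name": "jog_arm", "arguments": {
  "plan": [
    [0,0.3,0,0,-0.6],
    [0,0.6,0,0,-0.6],
    [0,0.94,0,0,-0.6],
    [0,0.94,0,0,-0.6],
    [0,0.94,0,0,-0.6]
  ]
}}

```text
time: 51.65
tool_pos: [0.4827, 0.194, 0.259]
tool_rot: [-3.14, 0.001, 1.576]
contact_force: [0.9, -0.5, -1.0]
opening: 0.0374
grip_force: 14.8
```

Run:
```python
from h import *
s=readout.observe();print(s["time"],s["tool_pos"],s["opening"])
im=cams.read_camera("wrist");cv2.imwrite("pics/w13.png",im);c=cams.calibration("wrist")
u=proj(c,[.4845,.345,.01]);x,y=map(int,u);print(u)
cr=im[max(0,y-60):y+170,x-70:x+70];cv2.imwrite("pics/w13c.png",cv2.resize(cr,None,fx=2.5,fy=2.5,interpolation=cv2.INTER_CUBIC));print(x-70,max(0,y-60))
```

```text
51.65 [0.48268769 0.19399606 0.25896323] 0.037447731236563815
[320.6717189   28.11026967]
250 0
```

View pics/w13c.png

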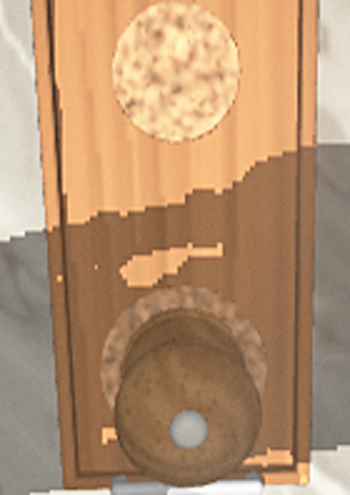

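w13 shows the empty small tray disc centred at crop (176,71) and the mill upright in the middle of the large disc, its knob at (187,428).

Run:
```python
from h import *
c=cams.calibration("wrist");f=lambda x,y:(250+x/2.5-.3,y/2.5-.3)
print(circ(world(c,[f(112,71),f(240,71),f(176,143),f(128,117),f(222,119)],.01)))
print("knob",ray(c,*f(187,428),.157))
```

```text
(array([0.4839, 0.3442]), 0.0278)
knob [0.48718645 0.21657362 0.157     ]
```

>>> {"name": "jog_arm", "arguments": {
  "plan": [
    [0.01,0.3,0,0,-0.6],
    [0.01,0.6,0,0,-0.6],
    [0.01,0.94,0,0,-0.6]
  ]
}}

```text
time: 52.0
tool_pos: [0.4843, 0.2683, 0.2598]
tool_rot: [-3.142, 0.001, 1.572]
contact_force: [0.4, 0.1, -0.6]
opening: 0.0369
grip_force: 14.8
```

>>> {"name": "jog_arm", "arguments": {
  "plan": [
    [0.01,0.3,0,0,-0.6],
    [0.01,0.6,0,0,-0.6],
    [0.01,0.85,0,0,-0.6],
    [0.01,0.94,0,0,-0.6],
    [0.01,0.94,0,0,-0.6],
    [0.01,0.94,0,0,-0.6]
  ]
}}

```text
time: 52.6
tool_pos: [0.485, 0.343, 0.2598]
tool_rot: [-3.141, 0.001, 1.574]
contact_force: [-1.0, -0.7, -1.2]
opening: 0.0371
grip_force: 14.8
```

>>> {"name": "jog_arm", "arguments": {
  "plan": [
    [0,0,-0.25,0,-0.6],
    [0,0,-0.5,0,-0.6],
    [0,0,-0.75,0,-0.6],
    [0,0,-1,0,-0.6]
  ]
}}

```text
time: 53.0
tool_pos: [0.4851, 0.3428, 0.1795]
tool_rot: [3.141, 0.0, 1.573]
contact_force: [-0.4, 0.7, -0.3]
opening: 0.0365
grip_force: 14.8
```

>>> {"name": "jog_arm", "arguments": {
  "plan": [
    [0,0,-0.25,0,-0.6],
    [0,0,-0.5,0,-0.6],
    [0,0,-0.75,0,-0.6],
    [0,0,-1,0,-0.6],
    [0,0,-1,0,-0.6]
  ]
}}

```text
time: 53.5
tool_pos: [0.4835, 0.3421, 0.0975]
tool_rot: [-3.137, 0.003, 1.573]
contact_force: [-0.0, -0.3, -0.9]
opening: 0.0371
grip_force: 14.8
```

>>> {"name": "jog_arm", "arguments": {
  "plan": [
    [0,0,-0.15,0,-0.6],
    [0,0,-0.3,0,-0.6],
    [0,0,-0.42,0,-0.6],
    [0,0,-0.42,0,-0.6],
    [0,0,-0.42,0,-0.6],
    [0,0,-0.42,0,-0.6]
  ]
}}

```text
time: 54.1
tool_pos: [0.4851, 0.3445, 0.0669]
tool_rot: [3.141, -0.0, 1.575]
contact_force: [-0.1, -0.2, -0.2]
opening: 0.037
grip_force: 14.8
```

Down 12 mm, dx −1 mm, then release and rise, and step clear to measure.

>>> {"name": "jog_arm", "arguments": {
  "plan": [
    [-0.01,0,-0.07,0,-0.6],
    [-0.01,0,-0.12,0,-0.6],
    [-0.01,0,-0.15,0,-0.6],
    [-0.01,0,-0.15,0,-0.6],
    [-0.01,0,-0.15,0,-0.6]
  ]
}}

```text
time: 54.6
tool_pos: [0.4837, 0.3442, 0.0547]
tool_rot: [-3.141, 0.0, 1.575]
contact_force: [-2.4, -0.7, 4.8]
opening: 0.037
grip_force: 15.4
```

>>> {"name": "jog_arm", "arguments": {
  "plan": [
    [0,0,0,0,0.3],
    [0,0,0,0,0.3],
    [0,0,0,0,0.3],
    [0,0,0,0,0.3],
    [0,0,0,0,0.3],
    [0,0,0,0,0.3],
    [0,0,0.3,0,0.3],
    [0,0,0.7,0,0.3],
    [0,0,1,0,0.3]
  ]
}}

```text
time: 55.5
tool_pos: [0.4843, 0.3444, 0.1359]
tool_rot: [3.141, -0.001, 1.575]
contact_force: [0.7, 0.7, 0.8]
opening: 0.0597
grip_force: 0.0
```

>>> {"name": "jog_arm", "arguments": {
  "plan": [
    [0,0,0.5,0,1],
    [0,0,1,0,1]
  ]
}}

```text
time: 55.7
tool_pos: [0.4835, 0.344, 0.2154]
tool_rot: [-3.141, 0.001, 1.575]
contact_force: [0.3, 0.7, 1.3]
opening: 0.0712
grip_force: 0.0
```

>>> {"name": "jog_arm", "arguments": {
  "plan": [
    [0,0,0.5,0,1],
    [-0.5,0,0.8,0,1],
    [-1,0,0.8,0,1]
  ]
}}

```text
time: 56.0
tool_pos: [0.4049, 0.3449, 0.2819]
tool_rot: [3.135, -0.004, 1.573]
contact_force: [0.3, 0.1, -0.0]
opening: 0.0905
grip_force: 0.0
```

>>> {"name": "jog_arm", "arguments": {
  "plan": [
    [-0.2,-0.5,0,0,1],
    [-0.2,-0.5,0,0,1],
    [-0.2,-0.5,0,0,1]
  ]
}}

```text
time: 56.3
tool_pos: [0.388, 0.3041, 0.279]
tool_rot: [3.14, -0.001, 1.574]
contact_force: [1.4, -0.1, 0.3]
opening: 0.0922
grip_force: 0.0
```

Run:
```python
from h import *
s=readout.observe();print(s["time"],s["tool_pos"],s["opening"])
im=cams.read_camera("wrist");cv2.imwrite("pics/w14.png",im);c=cams.calibration("wrist")
t=cams.read_camera("top");cv2.imwrite("pics/top14.png",t);tc=cams.calibration("top")
def m(n,im,c,p,lo,hi,r):
    x,y=map(int,proj(c,p))
    try:
        h,k=blob(im,lo,hi,(x-r,max(0,y-r),x+r,y+r),2);print(n,(x,y),cv2.boundingRect(k),circ(world(c,h,p[2])))
    except ValueError:print(n,(x,y),"none")
m("w shk",im,c,[.484,.3445,.095],(0,0,110),(180,60,255),32)
m("w mill",im,c,[.4875,.2158,.157],(0,0,110),(180,80,255),14)
m("t shk",t,tc,[.484,.3445,.095],(0,0,110),(180,60,255),14)
m("t mill",t,tc,[.4875,.2158,.157],(0,0,110),(180,80,255),8)
m("t honey",t,tc,[.457,-.2635,.114],(0,0,0),(180,255,60),18)
m("t spice",t,tc,[.4605,-.1336,.126],(0,110,20),(10,255,255),16)
```

```text
56.3 [0.38798458 0.30406482 0.27897588] 0.09219953925694856
w shk (413, 138) (384, 115, 47, 39) (array([0.4771, 0.3487]), 0.0214)
w mill (424, 285) (437, 272, 2, 2) (array([0.4981, 0.2293]), 0.0007)
t shk (213, 220) (200, 207, 28, 28) (array([0.4865, 0.3442]), 0.0523)
t mill (258, 201) (251, 194, 16, 6) (array([0.5056, 0.2112]), 0.0194)
t honey (441, 187) (429, 180, 24, 22) (array([ 0.4503, -0.2592]), 0.0309)
t spice (394, 192) (386, 187, 18, 19) (array([ 0.4516, -0.1306]), 0.0246)
```

Run:
```python
from h import *
print(ticket.hand_in())
```

```text
the job is handed in; nothing more can be done
None
```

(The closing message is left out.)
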